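Turn the carrying tray over under the bench shelf and load it with wax trees

TASK

The carrying tray lies face down beneath the low bench shelf: turn it face up while it is still under the shelf, without bumping the shelf, then draw it forward until its middle is well out in front of the shelf. Stand every wax tree on the bench upright in the tray, one to a pocket, and then slide the loaded tray back under the shelf so that more than half of it is under again, with all the trees still standing in their pockets. Tip no tree over and leave the other tools and the empty base where they lie.

Things in the scene. Friction and masses are not known exactly. Their poses are not given: they have to be found in the camera images.
- shelf: fixed low slatted wooden shelf on the table: 660 mm wide (y), 170 deep (x), underside 220 mm up, 18 mm thick, four slats along y, on two end panels with inner faces 624 mm apart (at x 20 to 170 mm); open in front and behind. Origin on the table below the middle of the board's front edge; x points in under the shelf, away from the robot; y along the front edge; z up
- tray: loose dark wooden tray block 192 (x) by 56 (y) by 40 mm (z), about 0.35 kg, four pockets in a row along x in its top. Origin: centre of underside; z out of the pocketed face. At the start face down (z down, origin 40 mm up), x away from the robot, carrying bar on the right (-y), its middle 55 to 75 mm behind the shelf's front edge. Turned over sideways, it can rest on its long edge half way
- bar (a point): middle of the tray's round steel carrying bar, 12 mm thick, along the tray's x at tray y = +68 mm, z = 20 mm (same height either way up). Free from x = -72 to +72 mm, a flat arm at each end (x = 76) joins it to the tray; 34 mm open gap between bar and wall. In a light grip (8 N) it turns between the fingers. Axes as the tray's
- pocket0 (a point): centre of the floor of tray pocket 0 (nearest to the tray x = -96 mm end; tray x = -69 mm, z = 22 mm); pocket 42 mm (x) by 44 mm (y), floor 18 mm below the rim
- pocket1 (a point): centre of the floor of tray pocket 1 (second; tray x = -23 mm, z = 22 mm); pocket 42 mm (x) by 44 mm (y), floor 18 mm below the rim
- pocket2 (a point): centre of the floor of tray pocket 2 (third; tray x = 23 mm, z = 22 mm); pocket 42 mm (x) by 44 mm (y), floor 18 mm below the rim
- pocket3 (a point): centre of the floor of tray pocket 3 (nearest to the x = +96 mm end; tray x = 69 mm, z = 22 mm); pocket 42 mm (x) by 44 mm (y), floor 18 mm below the rim
- tree0: wax tree: a heavy round black rubber base, 36 mm across and 16 mm high, with an upright green wax stem 16 mm thick on its axis up to 80 mm above the underside, and small wax rings around the stem's foot between 20 and 40 mm high. 0.12 kg, weight low down. Origin in the centre of the underside, z up the stem. Two to four of the trees are present (None if absent).
- tree1: wax tree: a heavy round black rubber base, 36 mm across and 16 mm high, with an upright green wax stem 16 mm thick on its axis up to 80 mm above the underside, and small wax rings around the stem's foot between 20 and 40 mm high. 0.12 kg, weight low down. Origin in the centre of the underside, z up the stem. Two to four of the trees are present (None if absent).
- tree2: wax tree: a heavy round black rubber base, 36 mm across and 16 mm high, with an upright green wax stem 16 mm thick on its axis up to 80 mm above the underside, and small wax rings around the stem's foot between 20 and 40 mm high. 0.12 kg, weight low down. Origin in the centre of the underside, z up the stem. Two to four of the trees are present (None if absent).
- tree3: wax tree: a heavy round black rubber base, 36 mm across and 16 mm high, with an upright green wax stem 16 mm thick on its axis up to 80 mm above the underside, and small wax rings around the stem's foot between 20 and 40 mm high. 0.12 kg, weight low down. Origin in the centre of the underside, z up the stem. Two to four of the trees are present (None if absent).
- wax_block: bystander: green wax block 70 x 50 x 40 mm, loose; origin in the centre of its underside
- hammer: bystander: hammer lying flat, loose
- brush: bystander: bench brush lying flat, loose
- file: bystander: small file with wooden handle, about 145 mm long, 14 mm high, loose
- spare_base: bystander: empty rubber base without a tree, 36 mm across, 16 mm high, loose; not to be loaded
- jar: bystander: white jar 52 mm across, 60 mm high, loose
There are look-alikes about, which are no part of the job. What is shaped like the tree3 but pink is not meant. Leave any purple look-alike of the tree1 alone.

How it is judged:
On the way, in this order (a step that is already met when the one before it is completed fails the run):
1. the tray lies face up, flat on the table, its middle still under the shelf (angle between tray's own z axis and vertical below 0.1 rad and height (world z) of tray below 0.008 m and linear speed of tray below 0.02 m/s and x of tray in the frame of shelf above 0 m), for 0.2 s.
2. the tray is drawn forward, face up, its middle at least 60 mm in front of the shelf's front edge (angle between tray's own z axis and vertical below 0.1 rad and height (world z) of tray below 0.008 m and x of tray in the frame of shelf below -0.06 m), for 0.2 s.
3. every wax tree stands in a pocket, one to each, with the tray's middle still in front of the shelf ((distance between tree0 and pocket0 below 0.01 m or distance between tree0 and pocket1 below 0.01 m or distance between tree0 and pocket2 below 0.01 m or distance between tree0 and pocket3 below 0.01 m) and angle between each of tree0, tree1, tree2, tree3's own z axis and vertical below 0.15 rad and (distance between tree1 and pocket0 below 0.01 m or distance between tree1 and pocket1 below 0.01 m or distance between tree1 and pocket2 below 0.01 m or distance between tree1 and pocket3 below 0.01 m) and (distance between tree2 and pocket0 below 0.01 m or distance between tree2 and pocket1 below 0.01 m or distance between tree2 and pocket2 below 0.01 m or distance between tree2 and pocket3 below 0.01 m) and (distance between tree3 and pocket0 below 0.01 m or distance between tree3 and pocket1 below 0.01 m or distance between tree3 and pocket2 below 0.01 m or distance between tree3 and pocket3 below 0.01 m) and x of tray in the frame of shelf below -0.02 m), for 0.2 s.
At the end, for the whole second after the job is handed in: the tray lies face up and at rest on the table with its middle at least 2 mm (at most 150 mm) behind the shelf's front edge, and every wax tree present stands upright on the floor of a pocket of its own (base centre within 10 mm of the pocket floor's centre, less than 0.15 rad off plumb) (angle between tray's own z axis and vertical below 0.1 rad and height (world z) of tray below 0.008 m and linear speed of tray below 0.02 m/s and x of tray in the frame of shelf between 0.002 and 0.15 m and y of tray in the frame of shelf between -0.27 and 0.27 m and (distance between tree0 and pocket0 below 0.01 m or distance between tree0 and pocket1 below 0.01 m or distance between tree0 and pocket2 below 0.01 m or distance between tree0 and pocket3 below 0.01 m) and angle between each of tree0, tree1, tree2, tree3's own z axis and vertical below 0.15 rad and (distance between tree1 and pocket0 below 0.01 m or distance between tree1 and pocket1 below 0.01 m or distance between tree1 and pocket2 below 0.01 m or distance between tree1 and pocket3 below 0.01 m) and (distance between tree2 and pocket0 below 0.01 m or distance between tree2 and pocket1 below 0.01 m or distance between tree2 and pocket2 below 0.01 m or distance between tree2 and pocket3 below 0.01 m) and (distance between tree3 and pocket0 below 0.01 m or distance between tree3 and pocket1 below 0.01 m or distance between tree3 and pocket2 below 0.01 m or distance between tree3 and pocket3 below 0.01 m)); the robot touches nothing.
It fails at once if the tray is brought out from under the shelf (middle more than 30 mm in front of its edge) before it is face up (angle between tray's own z axis and vertical above 0.5 rad and x of tray in the frame of shelf below -0.03 m).
It fails at once if the robot bumps the shelf (over 15 N) (contact force between the arm and shelf above 15 N).
It fails at once if the gripper bumps the shelf (over 15 N) (contact force between the fingers and shelf above 15 N).
It fails at once if a wax tree is tipped over (angle between any of tree0, tree1, tree2, tree3's own z axis and vertical above 0.8 rad).
It fails at once if a bystander is moved more than 50 mm (distance of any of wax_block, hammer, brush, file, spare_base, jar from where it was at the start of the episode above 0.05 m).
Of tree0, tree1, tree2, tree3 only 2 to 4 are there at a start; the rules pass over those that are not, and their reading is None.
At some moment in a run one of tray, tree0, tree1, tree2, tree3 may be knocked a few centimetres aside while the robot is not near it.
It also fails if it takes over 208 s, if anything falls off the work surface, if the arm or the gripper's body presses on something with over 40 N, if the wrist force passes 120 N, or if a joint passes its speed limit or range.

ROBOT

A 6-joint arm with a two-finger parallel gripper is mounted at the origin on the work surface. World frame = base frame: x ahead of the robot, y to its left, z up, the work surface at z = 0. Lengths are in m, angles in rad, forces in N, time in s.
With the tool pointing down it reaches from about 0.25 to 0.8 m from the base axis. Payload 3.9 kg.
Tool frame: the origin (TCP) lies midway between the tips of the shut fingers; the grasp point (between the pads) lies 19 mm behind it; z points along the fingers, y is the line along which they close (so a half turn about z gives the same grasp; the last joint's range is limited). The gripper opens to 85 mm and grips with 20 to 120 N. Pads are 22 mm wide; open, the fingers measure 114 mm over their backs; the gripper's body (76 mm by 85 mm) begins 54 mm behind the grasp point. The pads swing forward as they close: fully open they stand 13 mm farther back than shut.
Start: joints at [1.307, 0.26, -0.138, 1.173, 0, 1.571], TCP at [0.137, 0.507, 0.231] pointing down, gripper open.
Joint ranges: [-2.78, 2.78], [-0.83, 1.72], [-1.28, 1.37], [-1.9, 2.12], [-1.57, 1.48], [-3.14, 3.14]. Speed limits (rad/s): [2.57, 2.57, 3.14, 3.14, 3.14, 3.14].

INTERFACE

Orientations are given as a rotation vector (axis times angle).
In Python, from cell import bot gives the robot as it stands. The module is installed in compiled form; this text tells all that it offers.
- The arm moves only by the shell command python3 -m handwheel 'ROWS' [FORCE]. ROWS is JSON, a list of rows, each a list of 7 numbers: the turn, a rotation vector about the tool's x, y, z in rad, then the shift along the tool's x, y, z in m, then the closure in counts, from 0 (fully open) to 255 (shut). A call has exactly 5 rows; each row is the pose to reach, as a shift and turn from the pose commanded when the call began, along the tool's axes at that moment; what a row does not reach only later rows make up. A row lasts 1/10 s, in which the tool goes at most 50 mm and 8.59 degrees, less where a joint would pass 70% of its speed; a pose out of reach is approached as far as the arm can. A call with a gripper value outside its range is refused whole. The fingers move at their own pace and stop on an object; FORCE is the grip in N (left out, the last holds). Time passes only in rows, so rows that repeat a pose let the fingers close, or fill a call up. It gives the time, the measured TCP pose, the force and the opening at its end, in the units of the state.
- bot.observe(): the state, without advancing time (a new reading comes with each control period).
- bot.grab_frame(name): name is "side" or "top" or "wrist"; returns a dict with "image" (384x512x3 uint8, red, green, blue), "depth" (384x512 float32, m along the optical axis (not along the pixel's ray), 0 where there is no reading), "K" (3x3 intrinsics, pixels), "pose" (4x4, takes a point from camera to world coordinates). Camera axes: x right, y down, z forward; pixel columns grow to the right and rows downward; lengths in m; the calibration is good to about 2 mm. The wrist camera is an equidistant fisheye: a pixel r from the principal point sees the ray r / f radians off the axis. A picture is of the moment at which its call begins.
- bot.finish_job(): hands the job in, once; it reports no verdict.
The state is a dict: "time": time; "qpos": joint angles; "dq": joint speeds; "joint_torque": joint torques, N m; "tool_pos": TCP position; "eef_rot": TCP orientation; "contact_force": force on the tool from outside, world axes, zero at the start; "wrist_torque": the same for the moment, N m; "finger_gap": opening from 0.0 (shut) to 1.0 (fully open).
Only numpy, scipy, OpenCV 4.12 (cv2) and the standard library are available. Lean on these libraries where they do the work, as an engineer would, in place of code of your own. Each camera call takes 0.05 s, during which the arm holds its last target. There are 200 camera calls.

## Working session

There is one attempt and no reset: what is moved stays moved. The work goes in short steps, Python scripts to look and compute and a shell command to move; the robot and the scene stay as the last step left them, time stands still between calls to the robot, and variables do not carry over. Pictures are saved under pics/ and viewed, on a budget of 14 in all, crops included, one or two more only if the job needs it, and the job is handed in when it is done.

```bash
mkdir -p pics; ls; cat > h.py <<'E'
import numpy as np, cv2
from cell import bot
from scipy.spatial.transform import Rotation as R
def grab(n):
    f=bot.grab_frame(n); np.savez('pics/last_%s.npz'%n,**f); return f
def pts(f):
    d=f['depth'];K=f['K'];v,u=np.indices(d.shape)
    p=np.stack([(u-K[0,2])/K[0,0]*d,(v-K[1,2])/K[1,1]*d,d],-1)
    return p@f['pose'][:3,:3].T+f['pose'][:3,3]
def save(f,name,s=1.5):
    cv2.imwrite('pics/'+name+'.png',cv2.resize(f['image'][:,:,::-1],None,fx=s,fy=s,interpolation=cv2.INTER_CUBIC))
E
python3 - <<'E'
from h import *
print(bot.observe())
for n in('side','top','wrist'):
    f=grab(n); print(n,f['pose'].round(3).tolist(),f['K'].round(1).tolist())
    save(f,n+'0')
E
```

```text
pics
{'time': 0.0, 'qpos': array([ 1.30701639e+00,  2.60697627e-01, -1.39381942e-01,  1.17269409e+00,
        2.10809203e-05,  1.57079557e+00]), 'dq': array([-0.00107279, -0.0017682 , -0.00124151,  0.00086112,  0.00044605,
       -0.00051846]), 'joint_torque': array([ 5.84992395e-04, -4.05677247e+01,  2.53922421e+01,  1.87312503e-02,
        1.04899880e-04, -5.73922264e-06]), 'tool_pos': array([0.13669912, 0.50618196, 0.2304529 ]), 'eef_rot': array([-4.13106069e-01, -3.11402846e+00,  3.07437784e-03]), 'contact_force': array([-0.38331928,  0.24233232,  0.27977269]), 'wrist_torque': array([-0.01736113, -0.03384195, -0.0009729 ]), 'finger_gap': 1.002580098904916}
side [[0.949, -0.212, 0.234, 0.231], [-0.315, -0.676, 0.666, -0.814], [0.016, -0.706, -0.708, 0.871], [0.0, 0.0, 0.0, 1.0]] [[417.8, 0.0, 262.1], [0.0, 417.8, 191.9], [0.0, 0.0, 1.0]]
top [[-0.002, -0.994, 0.11, 0.343], [-1.0, 0.002, 0.006, -0.006], [-0.006, -0.11, -0.994, 1.527], [0.0, 0.0, 0.0, 1.0]] [[425.9, 0.0, 269.8], [0.0, 425.9, 192.4], [0.0, 0.0, 1.0]]
wrist [[0.26, 0.912, 0.317, 0.054], [0.966, -0.245, -0.087, 0.529], [-0.002, 0.329, -0.944, 0.373], [0.0, 0.0, 0.0, 1.0]] [[297.3, 0.0, 255.4], [0.0, 297.3, 191.9], [0.0, 0.0, 1.0]]
```

View pics/side0.png

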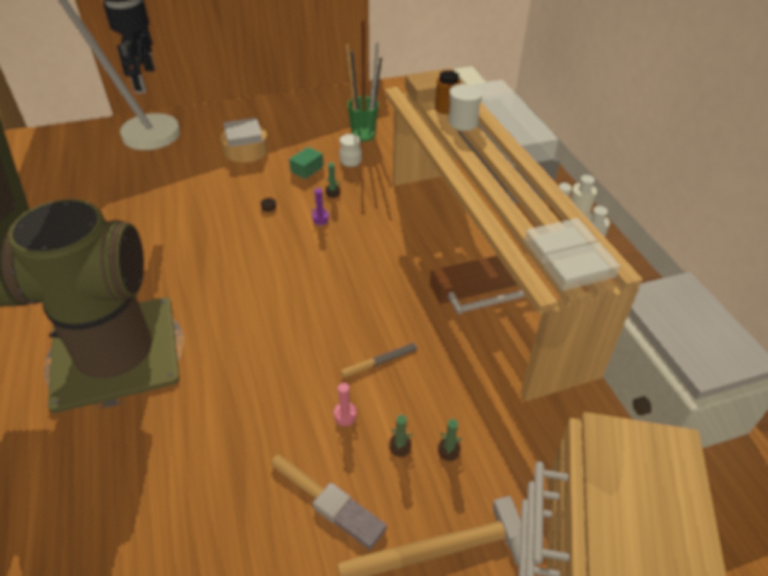

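View pics/top0.png

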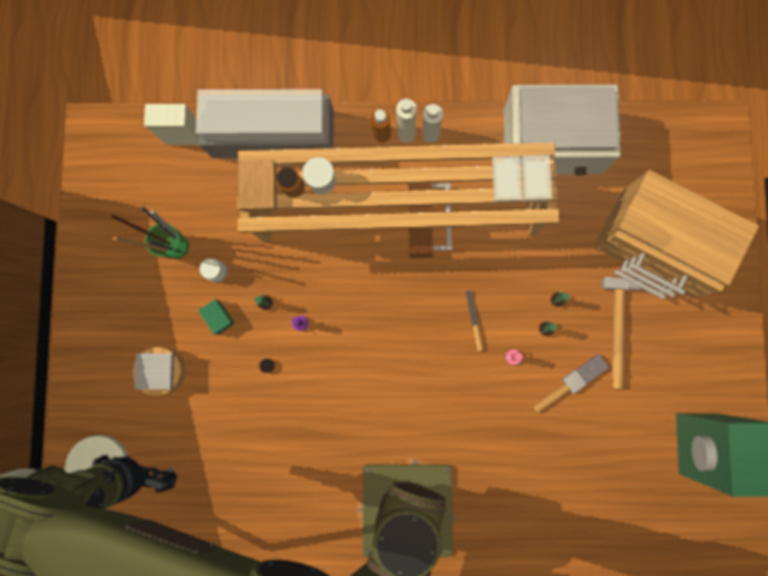

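Side view: green trees at about (332,182), (400,437) and (451,441). The look-alikes are purple (320,207) and pink (345,405). The tray is dark brown at (475,278), bar toward the viewer at (485,300). The top view matches. Next I'll measure.

```bash
cat > look.py <<'E'
from h import *
def ray(f,u,v,z):
    K=f['K'];d=f['pose'][:3,:3]@np.array([(u-K[0,2])/K[0,0],(v-K[1,2])/K[1,1],1]);o=f['pose'][:3,3]
    return o+d*(z-o[2])/d[2]
def trees(f,verbose=1):
    h=cv2.cvtColor(f['image'],cv2.COLOR_RGB2HSV);P=pts(f);out=[]
    for name,lo,hi in(('green',60,88),('purple',130,155),('pink',160,179)):
        m=((h[...,0]>=lo)&(h[...,0]<=hi)&(h[...,1]>80)&(h[...,2]>25)&(P[...,2]>.02)&(P[...,2]<.13)&(P[...,0]<.75)).astype(np.uint8)
        n,l,s,c=cv2.connectedComponentsWithStats(m)
        for i in range(1,n):
            if s[i,4]<12: continue
            q=P[l==i]; t=q[q[:,2]>np.percentile(q[:,2],60)]
            out.append((name,c[i].round(0),s[i,4],np.median(q,0).round(3),t.mean(0).round(3)))
            if verbose:print(*out[-1])
    return out
E
python3 - <<'E'
from look import *
for n in('top','side'):
    f=dict(np.load('pics/last_%s.npz'%n)); print(n); trees(f)
    P=pts(f); z=P[...,2]
    m=(z>.225)&(z<.25)&(P[...,0]>.4)&(P[...,0]<.9)
    q=P[m]; print('shelf',np.percentile(q,[.5,2,50,98,99.5],axis=0).round(3).tolist())
    # front edge vs y
    for y in(-.3,-.2,-.1,0,.1,.2,.3):
        a=P[m&(abs(P[...,1]-y)<.02)]
        if len(a):print(y,np.sort(a[:,0])[:5].round(3))
    # steel bar/tray: below shelf
    m=(z>.01)&(z<.06)&(P[...,0]>.42)&(P[...,0]<.75)&(abs(P[...,1])<.28)
    n_,l,s,c=cv2.connectedComponentsWithStats(m.astype(np.uint8))
    for i in range(1,n_):
        if s[i,4]>25: q=P[l==i]; print(c[i].round(),s[i],q.min(0).round(3),q.max(0).round(3),np.median(q,0).round(3))
im=dict(np.load('pics/last_side.npz'))['image'][150:220,270:370]
cv2.imwrite('pics/c1.png',cv2.resize(im[:,:,::-1],None,fx=7,fy=7,interpolation=cv2.INTER_CUBIC))
im=dict(np.load('pics/last_side.npz'))['image']
a=cv2.resize(im[105:155,190:240][:,:,::-1],None,fx=7,fy=7);b=cv2.resize(im[250:310,215:315][:,:,::-1],None,fx=4,fy=4)
o=np.zeros((350,760,3),np.uint8);o[:350,:350]=a;o[:240,355:755]=b;cv2.imwrite('pics/c2.png',o)
E
```

```text
top
green [118. 166.] 74 [0.599 0.527 0.07 ] [0.599 0.529 0.087]
green [144. 211.] 251 [0.443 0.445 0.039] [0.444 0.445 0.042]
purple [199. 214.] 35 [0.429 0.247 0.056] [0.429 0.251 0.079]
pink [343. 238.] 35 [ 0.347 -0.247  0.071] [ 0.349 -0.251  0.081]
shelf [[0.607, -0.308, 0.226], [0.611, -0.3, 0.227], [0.682, 0.01, 0.237], [0.784, 0.325, 0.244], [0.788, 0.346, 0.248]]
-0.3 [0.621 0.621 0.621 0.622 0.622]
-0.2 [0.619 0.619 0.619 0.619 0.62 ]
-0.1 [0.616 0.616 0.617 0.617 0.617]
0 [0.614 0.614 0.615 0.615 0.615]
0.1 [0.611 0.612 0.612 0.612 0.612]
0.2 [0.609 0.609 0.61  0.61  0.61 ]
0.3 [0.606 0.606 0.606 0.607 0.607]
[279. 126.] [272 125  16   2  29] [ 0.745 -0.059  0.035] [ 0.75  -0.006  0.044] [ 0.747 -0.031  0.04 ]
[280. 139.] [272 137  16   5  80] [ 0.691 -0.059  0.029] [ 0.708 -0.006  0.046] [ 0.699 -0.032  0.039]
[283. 161.] [272 151  29  21 390] [ 0.586 -0.106  0.011] [ 0.658 -0.006  0.05 ] [ 0.619 -0.041  0.038]
[201. 214.] [195 211  10   7  44] [0.422 0.236 0.011] [0.444 0.268 0.056] [0.432 0.246 0.018]
side
green [239.  78.] 16 [0.601 0.53  0.073] [0.602 0.528 0.081]
green [204. 107.] 187 [0.444 0.436 0.038] [0.444 0.443 0.041]
purple [213. 136.] 48 [0.432 0.248 0.044] [0.432 0.248 0.071]
pink [213. 130.] 25 [0.436 0.25  0.071] [0.434 0.255 0.081]
pink [229. 267.] 103 [ 0.35  -0.257  0.046] [ 0.35  -0.254  0.076]
shelf [[0.611, -0.312, 0.225], [0.615, -0.31, 0.226], [0.677, -0.057, 0.238], [0.787, 0.31, 0.247], [0.791, 0.517, 0.249]]
-0.3 [0.623 0.624 0.624 0.624 0.624]
-0.2 [0.621 0.621 0.621 0.622 0.622]
-0.1 [0.619 0.619 0.619 0.619 0.62 ]
0 [0.616 0.617 0.617 0.617 0.617]
0.1 [0.614 0.614 0.615 0.615 0.615]
0.2 [0.612 0.612 0.612 0.613 0.613]
0.3 [0.609 0.61  0.61  0.61  0.61 ]
[214. 140.] [209 131  11  17 100] [0.42  0.235 0.01 ] [0.451 0.27  0.06 ] [0.433 0.248 0.026]
[315. 187.] [ 287  170   63   39 1277] [ 0.589 -0.109  0.01 ] [ 0.749 -0.001  0.045] [ 0.657 -0.055  0.038]
```

View pics/c1.png

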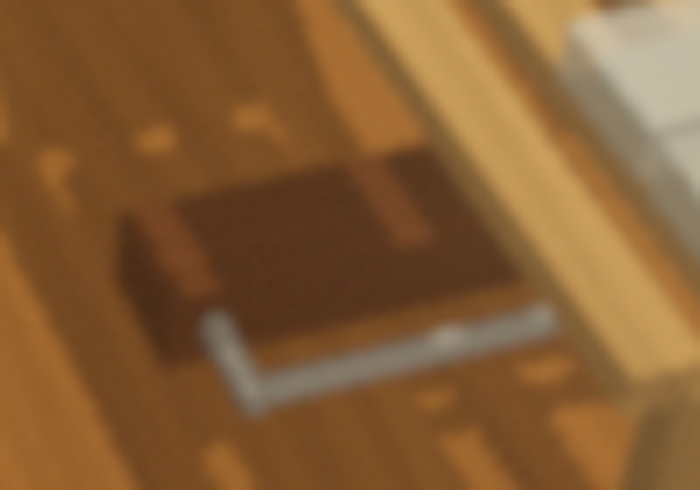

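View pics/c2.png

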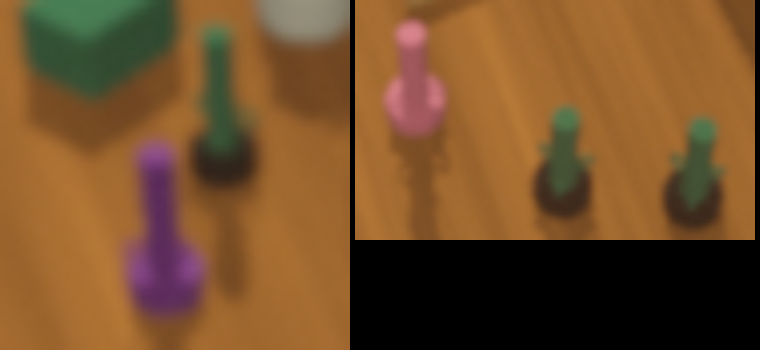

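c1 shows the tray face down, bar toward -y, front arm at crop (235,365). In c2 the three green stems on black bases are the trees meant; the purple and pink ones are all one colour, so they are the look-alikes. Next I'll fit the tree positions and the bar line.

```bash
cat >> look.py <<'E'
def stems(f,zlo=.05,zhi=.11,xmax=.62):
    P=pts(f);z=P[...,2]
    m=(z>zlo)&(z<zhi)&(P[...,0]>.15)&(P[...,0]<xmax)&(abs(P[...,1])<.6)
    n,l,s,c=cv2.connectedComponentsWithStats(m.astype(np.uint8));o=[]
    for i in range(1,n):
        if 4<s[i,4]<120:
            k=l==i;q=P[k];t=q[q[:,2]>q[:,2].max()-.012]
            col=f['image'][k].mean(0)
            print(c[i].round(),s[i,4],'rgb',col.round(),'mid',((q.min(0)+q.max(0))/2).round(3),'top',t.mean(0).round(3),'zmax',q[:,2].max().round(3))
def bar(f,box):
    P=pts(f);h=cv2.cvtColor(f['image'],cv2.COLOR_RGB2HSV);x0,x1,y0,y1=box
    m=(P[...,0]>x0)&(P[...,0]<x1)&(P[...,1]>y0)&(P[...,1]<y1)&(P[...,2]>.008)&(P[...,2]<.05)&(h[...,1]<90)&(h[...,2]>60)
    q=P[m]; print('steel',m.sum(),q.min(0).round(3),q.max(0).round(3))
    return q
E
python3 - <<'E'
from look import *
for n in('top','side'):
    f=dict(np.load('pics/last_%s.npz'%n)); print(n); stems(f)
    q=bar(f,(.57,.77,-.14,-.055))
    b=q[q[:,1]<-.085]; print(np.polyfit(b[:,0],b[:,1],1),np.median(b,0))
    P=pts(f);h=cv2.cvtColor(f['image'],cv2.COLOR_RGB2HSV)
    m=(abs(P[...,2]-.04)<.008)&(P[...,0]>.56)&(P[...,0]<.66)&(P[...,1]>-.062)&(P[...,1]<.03)
    r=cv2.minAreaRect((P[m][:,:2]*1000).astype(np.float32)); print(r)
E
```

```text
top
[437. 180.] 114 rgb [133. 100.  62.] mid [ 0.545 -0.565  0.08 ] top [ 0.544 -0.568  0.104] zmax 0.11
[375. 198.] 28 rgb [ 82. 104.  66.] mid [ 0.486 -0.361  0.068] top [ 0.486 -0.361  0.081] zmax 0.086
[172. 200.] 27 rgb [ 83. 103.  65.] mid [0.478 0.339 0.07 ] top [0.478 0.339 0.081] zmax 0.087
[196. 214.] 25 rgb [129.  64. 123.] mid [0.429 0.253 0.069] top [0.43  0.253 0.079] zmax 0.083
[368. 218.] 26 rgb [ 81. 105.  68.] mid [ 0.415 -0.331  0.07 ] top [ 0.415 -0.331  0.078] zmax 0.082
[344. 238.] 22 rgb [226. 119. 131.] mid [ 0.349 -0.25   0.07 ] top [ 0.349 -0.251  0.08 ] zmax 0.086
steel 108 [ 0.603 -0.106  0.013] [ 0.762 -0.063  0.033]
[ 0.02505294 -0.11587504] [ 0.63972205 -0.09948248  0.02452996]
((619.574951171875, -32.21889877319336), (53.369022369384766, 66.0594482421875), 89.87382507324219)
side
[233.  94.] 104 rgb [175. 169. 145.] mid [0.558 0.456 0.058] top [0.557 0.454 0.06 ] zmax 0.066
[221. 113.] 50 rgb [93. 93. 57.] mid [0.483 0.338 0.067] top [0.483 0.336 0.079] zmax 0.083
[212. 130.] 52 rgb [116.  63.  94.] mid [0.434 0.253 0.067] top [0.433 0.251 0.079] zmax 0.084
[229. 261.] 82 rgb [177. 102. 103.] mid [ 0.351 -0.251  0.067] top [ 0.351 -0.252  0.079] zmax 0.084
[267. 282.] 90 rgb [92. 98. 60.] mid [ 0.418 -0.331  0.067] top [ 0.418 -0.332  0.079] zmax 0.083
[301. 285.] 87 rgb [90. 98. 60.] mid [ 0.488 -0.362  0.066] top [ 0.487 -0.363  0.078] zmax 0.082
[372. 307.] 71 rgb [120.  88.  51.] mid [ 0.599 -0.472  0.083] top [ 0.598 -0.473  0.103] zmax 0.11
steel 219 [ 0.605 -0.109  0.011] [ 0.742 -0.06   0.029]
[-0.01381342 -0.09346124] [ 0.66614211 -0.10380631  0.024193  ]
((624.4535522460938, -32.56902313232422), (71.37872314453125, 58.321998596191406), 0.6185513734817505)
```

```bash
python3 -m handwheel '[[0,0,-0.14,0,0,-0.02,0],[0,0,-0.28,0,0,-0.04,0],[0,0,-0.42,0,0,-0.06,0],[0,0,-0.42,0,0,-0.06,0],[0,0,-0.42,0,0,-0.06,0]]' 8; python3 -c "
from cell import bot
print(bot.observe()['qpos'])"
```

```text
time: 0.65
tool_pos: [0.1369, 0.5069, 0.291]
eef_rot: [-0.242, 3.132, 0.0]
contact_force: [1.0, 1.1, 0.0]
finger_gap: 0.999
[ 1.30701138e+00  2.42268340e-01 -7.08271034e-03  1.32126577e+00
 -2.42245527e-05  1.15298917e+00]
```

```bash
cat > d.py <<'E'
import sys
from h import *
# d.py x y z tilt_deg [yaw_deg]: shift/turn in the tool's axes from the present pose
x,y,z,t=map(float,sys.argv[1:5]); yaw=float(sys.argv[5]) if len(sys.argv)>5 else 0
s=bot.observe(); C=R.from_rotvec(s['eef_rot'])
T=R.from_euler('z',yaw,degrees=True)*R.from_rotvec([0,np.pi,0])*R.from_euler('y',-t,degrees=True)
print('t',round(s['time'],2),'turn',(C.inv()*T).as_rotvec().round(3),'shift',C.inv().apply(np.array([x,y,z])-s['tool_pos']).round(4),'q',s['qpos'].round(2))
E
python3 d.py .45 -.1 .3 0
```

```text
t 0.65 turn [0.    0.    0.154] shift [-0.2163 -0.6477 -0.009 ] q [ 1.31  0.24 -0.01  1.32 -0.    1.15]
```

```bash
for i in 1; do python3 -m handwheel '[[0,0,0.03,-0.016,-0.048,0,0],[0,0,0.06,-0.032,-0.096,0,0],[0,0,0.09,-0.048,-0.144,0,0],[0,0,0.12,-0.064,-0.192,0,0],[0,0,0.154,-0.08,-0.24,0,0]]' 8; done
python3 d.py .45 -.1 .3 0
```

```text
time: 1.15
tool_pos: [0.2517, 0.2825, 0.2899]
eef_rot: [-0.0, -3.14, 0.003]
contact_force: [1.4, 1.1, -0.3]
finger_gap: 0.999
t 1.15 turn [-0.002 -0.001 -0.   ] shift [-0.1983 -0.3825 -0.0097] q [ 0.84 -0.01 -0.31  1.28 -0.    0.84]
```

```bash
python3 -m handwheel '[[0,0,0,-0.02,-0.045,0,150],[0,-0.05,0,-0.04,-0.09,0.005,150],[0,-0.15,0,-0.06,-0.135,0.01,150],[0,-0.25,0,-0.08,-0.18,0.015,150],[0,-0.35,0,-0.1,-0.225,0.02,150]]' 8
python3 d.py .56 -.101 .098 45
```

```text
time: 1.65
tool_pos: [0.3521, 0.0584, 0.2701]
eef_rot: [-0.002, 2.789, -0.001]
contact_force: [0.6, -0.1, -0.2]
finger_gap: 0.408
t 1.65 turn [ 0.    -0.433  0.002] shift [-0.1353 -0.1595  0.2333] q [ 0.24 -0.32 -0.66  0.88 -0.08  0.22]
```

```bash
python3 -m handwheel '[[0,-0.09,0,-0.02,-0.027,0.02,150],[0,-0.18,0,-0.04,-0.055,0.045,150],[0,-0.27,0,-0.065,-0.08,0.075,150],[0,-0.36,0,-0.085,-0.107,0.105,150],[0,-0.433,0.002,-0.10,-0.135,0.13,150]]' 8
python3 d.py .56 -.101 .098 45
```

```text
time: 2.15
tool_pos: [0.4872, -0.0704, 0.1851]
eef_rot: [0.003, 2.369, 0.004]
contact_force: [1.7, 0.3, -0.7]
finger_gap: 0.413
t 2.15 turn [ 0.002 -0.013 -0.003] shift [ 0.0085 -0.0308  0.1131] q [-0.26 -0.15 -1.09 -0.13  0.18 -0.19]
```

```bash
python3 -m handwheel '[[0,-0.013,0,0.002,-0.008,0.03,150],[0,-0.013,0,0.004,-0.016,0.06,150],[0,-0.013,0,0.006,-0.024,0.085,150],[0,-0.013,0,0.0085,-0.031,0.11,150],[0,-0.013,0,0.0085,-0.031,0.113,150]]' 8
python3 d.py .645 -.101 .013 45
python3 - <<'E'
from h import *
f=grab('wrist');save(f,'w1')
E
```

```text
time: 2.65
tool_pos: [0.5596, -0.1005, 0.0952]
eef_rot: [0.004, 2.365, 0.005]
contact_force: [-1.6, -0.1, 0.1]
finger_gap: 0.413
t 2.65 turn [ 0.002 -0.009 -0.004] shift [-0.0033 -0.0008  0.1185] q [-0.29  0.21 -1.13 -0.52  0.21 -0.21]
```

View pics/w1.png

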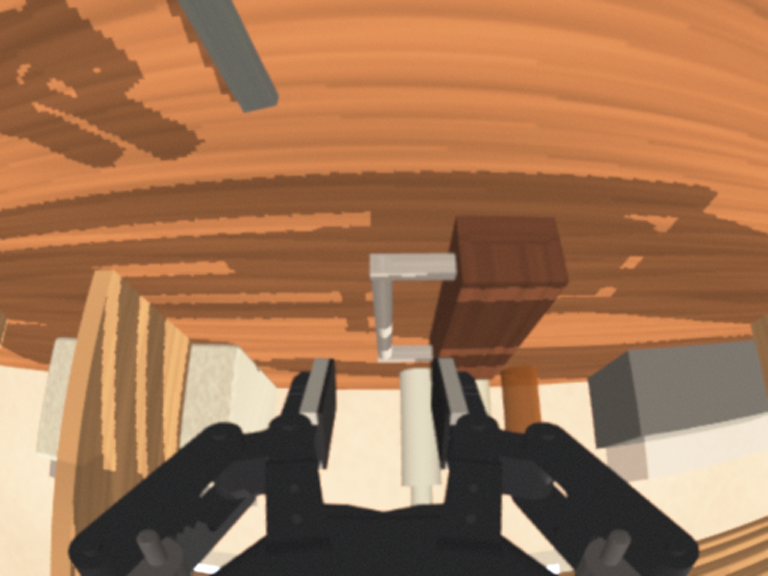

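The bar (383,310) lies on the midline between the fingers (about x=384), and the left finger is clear of the tray wall at (450). Descending.

```bash
python3 -m handwheel '[[0,-0.009,0,0,0,0.025,150],[0,-0.009,0,-0.002,0,0.05,150],[0,-0.009,0,-0.003,0,0.08,150],[0,-0.009,0,-0.003,0,0.105,150],[0,-0.009,0,-0.003,0,0.118,150]]' 8
python3 -m handwheel '[[0,0,0,0,0,0,255],[0,0,0,0,0,0,255],[0,0,0,0,0,0,255],[0,0,0,0,0,0,255],[0,0,0,0,0,0,255]]' 8
python3 -m handwheel '[[0,0,0,0,0,0,255],[0,0,0,0,0,0,255],[0,0,0,0,0,0,255],[0,0,0,0,0,0,255],[0,0,0,0,0,0,255]]' 8
python3 d.py .645 -.101 .013 45
python3 - <<'E'
from h import *
f=grab('wrist');save(f,'w2')
E
```

```text
time: 3.2
tool_pos: [0.6464, -0.0993, 0.0174]
eef_rot: [0.0, 2.35, 0.004]
contact_force: [-0.1, -0.7, -0.5]
finger_gap: 0.412
time: 3.7
tool_pos: [0.6452, -0.0998, 0.0179]
eef_rot: [0.0, 2.35, 0.003]
contact_force: [-1.8, 1.2, 0.3]
finger_gap: 0.123
time: 4.2
tool_pos: [0.646, -0.1002, 0.0176]
eef_rot: [0.001, 2.35, 0.003]
contact_force: [-4.4, 1.0, 3.5]
finger_gap: 0.125
t 4.2 turn [ 0.002  0.006 -0.001] shift [ 0.004  -0.0008  0.0026] q [-0.24  0.51 -1.04 -0.76  0.17 -0.17]
```

View pics/w2.png

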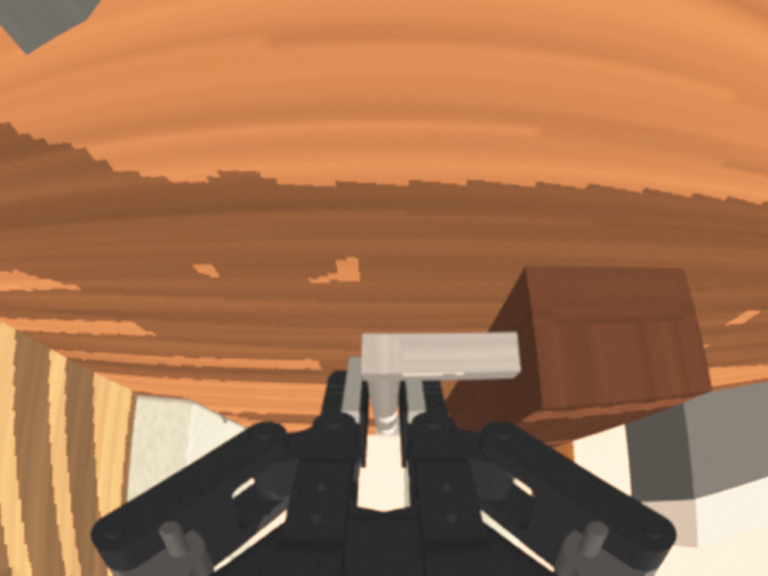

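Gripped, but the bar is close to the fingertips. I'll re-seat about 7 mm deeper.

```bash
python3 -m handwheel '[[0,0,0,0,0,0,150],[0,0,0,0,0,0,150],[0,0,0,0,0,0,150],[0,0,0,0.002,0,0.004,150],[0,0,0,0.003,0,0.008,150]]' 8
python3 -m handwheel '[[0,0,0,0,0,0,150],[0,0,0,0,0,0,255],[0,0,0,0,0,0,255],[0,0,0,0,0,0,255],[0,0,0,0,0,0,255]]' 8
python3 d.py .645 -.101 .013 45
```

```text
time: 4.75
tool_pos: [0.6555, -0.1004, 0.0157]
eef_rot: [-0.001, 2.335, 0.004]
contact_force: [-5.9, -0.9, 26.9]
finger_gap: 0.414
time: 5.25
tool_pos: [0.6525, -0.1005, 0.0121]
eef_rot: [-0.001, 2.344, 0.002]
contact_force: [1.8, -0.6, 6.6]
finger_gap: 0.129
t 5.25 turn [ 0.002  0.013 -0.   ] shift [ 0.0046 -0.0004 -0.006 ] q [-0.23  0.53 -1.04 -0.78  0.17 -0.17]
```

```bash
python3 -m handwheel '[[0,0,0,-0.0035,0.001,-0.0035,255],[0,0,0,-0.007,0.0026,-0.007,255],[0,0,0,-0.0105,0.0043,-0.0105,255],[0,0,0,-0.0138,0.0063,-0.0138,255],[0,0,0,-0.0171,0.0084,-0.0171,255]]' 8
python3 -m handwheel '[[0,0,0,-0.003,0.0025,-0.003,255],[0,0,0,-0.006,0.005,-0.006,255],[0,0,0,-0.009,0.008,-0.009,255],[0,0,0,-0.012,0.0113,-0.012,255],[0,0,0,-0.0149,0.0145,-0.0149,255]]' 8
python3 - <<'E'
from h import *
f=grab('wrist');save(f,'w3')
E
```

```text
time: 5.75
tool_pos: [0.6481, -0.0913, 0.0333]
eef_rot: [0.0, 2.352, 0.003]
contact_force: [-1.0, -0.3, -2.4]
finger_gap: 0.134
time: 6.25
tool_pos: [0.6493, -0.0769, 0.0555]
eef_rot: [0.0, 2.35, 0.003]
contact_force: [-0.5, 0.2, -2.2]
finger_gap: 0.128
```

View pics/w3.png

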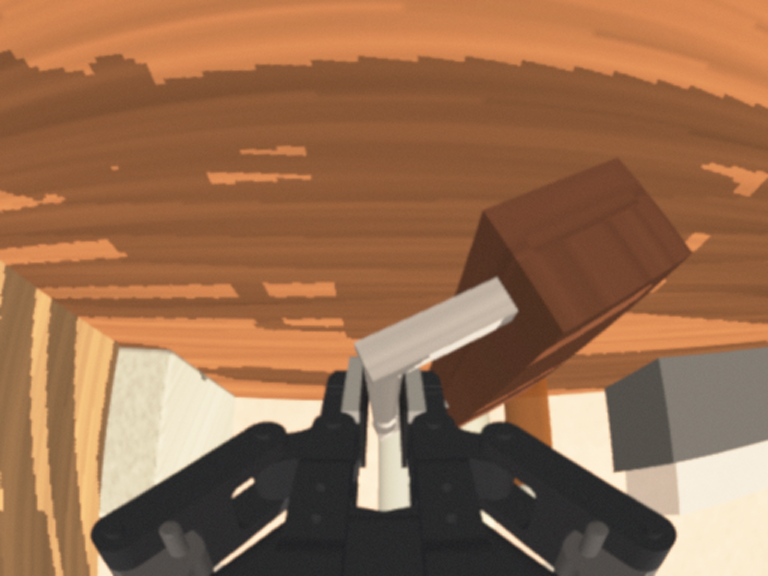

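The bar turns in the grip and the tray is tilted about 30° about its far edge. Continuing to upright.

```bash
python3 -m handwheel '[[0,0,0,-0.0027,0.0036,-0.0027,255],[0,0,0,-0.0053,0.0073,-0.0053,255],[0,0,0,-0.0077,0.0112,-0.0077,255],[0,0,0,-0.0098,0.0152,-0.0098,255],[0,0,0,-0.0118,0.0194,-0.0118,255]]' 8
python3 -m handwheel '[[0,0,0,-0.0019,0.0044,-0.0019,255],[0,0,0,-0.0037,0.0089,-0.0037,255],[0,0,0,-0.0053,0.0135,-0.0053,255],[0,0,0,-0.0067,0.0182,-0.0067,255],[0,0,0,-0.0079,0.023,-0.0079,255]]' 8
python3 -m handwheel '[[0,0,0,-0.001,0.005,-0.001,255],[0,0,0,-0.0018,0.01,-0.0018,255],[0,0,0,-0.0025,0.015,-0.0025,255],[0,0,0,-0.003,0.02,-0.003,255],[0,0,0,-0.0034,0.0252,-0.0034,255]]' 8
python3 -m handwheel '[[0,0,0,0,0.005,0,255],[0,0,0,0,0.01,0,255],[0,0,0,0.0003,0.015,0.0003,255],[0,0,0,0.0008,0.02,0.0008,255],[0,0,0,0.0014,0.0255,0.0014,255]]' 8
python3 d.py .65 .0155 .088 45
python3 - <<'E'
from h import *
f=grab('wrist');save(f,'w4')
E
```

```text
time: 6.8
tool_pos: [0.6496, -0.0578, 0.0725]
eef_rot: [0.001, 2.349, 0.002]
contact_force: [-1.8, -1.6, -0.7]
finger_gap: 0.125
time: 7.3
tool_pos: [0.6503, -0.0354, 0.0847]
eef_rot: [0.001, 2.347, 0.001]
contact_force: [-0.6, -5.3, 2.9]
finger_gap: 0.13
time: 7.8
tool_pos: [0.6512, -0.0103, 0.0919]
eef_rot: [0.002, 2.342, 0.001]
contact_force: [-10.2, -3.5, 18.6]
finger_gap: 0.129
time: 8.3
tool_pos: [0.6521, 0.0185, 0.092]
eef_rot: [-0.003, 2.338, 0.009]
contact_force: [-13.8, 2.7, 22.7]
finger_gap: 0.125
t 8.3 turn [ 0.008  0.018 -0.001] shift [ 0.0044 -0.003   0.0012] q [ 0.04  0.32 -1.   -0.55 -0.02  0.03]
```

View pics/w4.png

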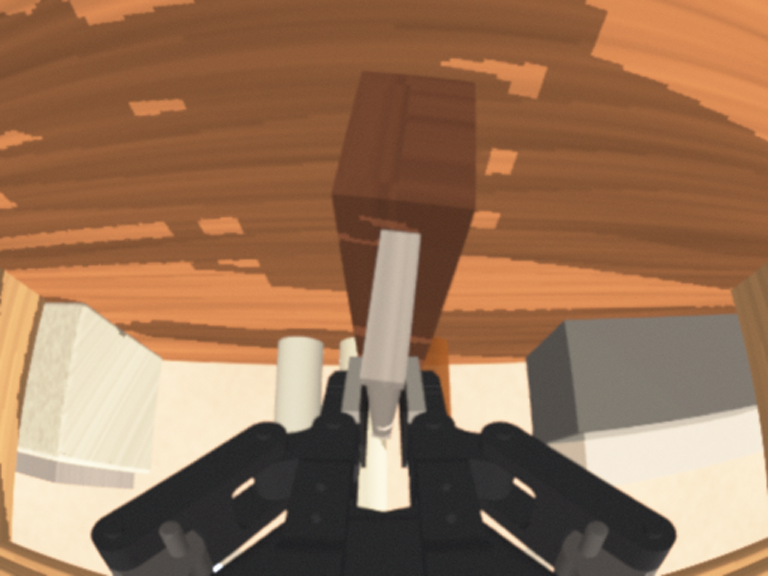

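The tray stands nearly upright (block at (405,140), arm at (395,290)), but the tool is pressing down with about 22 N. I'll raise 5 mm and check.

```bash
python3 -m handwheel '[[0,0,0,-0.001,0,-0.001,255],[0,0,0,-0.002,0,-0.002,255],[0,0,0,-0.003,0,-0.003,255],[0,0,0,-0.004,0,-0.004,255],[0,0,0,-0.004,0,-0.004,255]]' 8
python3 d.py .65 .0155 .088 45
```

```text
time: 8.85
tool_pos: [0.6495, 0.0166, 0.0921]
eef_rot: [-0.001, 2.349, 0.005]
contact_force: [0.3, 2.9, 5.0]
finger_gap: 0.129
t 8.85 turn [ 0.004  0.007 -0.001] shift [ 0.0025 -0.0011  0.0032] q [ 0.04  0.31 -0.99 -0.52 -0.02  0.03]
```

```bash
python3 -m handwheel '[[0,0,0,-0.0005,0.005,-0.0005,255],[0,0,0,-0.001,0.01,-0.001,255],[0,0,0,-0.0014,0.015,-0.0014,255],[0,0,0,-0.0014,0.02,-0.0014,255],[0,0,0,-0.0014,0.0255,-0.0014,255]]' 8
python3 -m handwheel '[[0,0,0,0.0003,0.005,0.0003,255],[0,0,0,0.0008,0.01,0.0008,255],[0,0,0,0.0015,0.015,0.0015,255],[0,0,0,0.0024,0.02,0.0024,255],[0,0,0,0.0034,0.0252,0.0034,255]]' 8
python3 -m handwheel '[[0,0,0,0.0012,0.0048,0.0012,255],[0,0,0,0.0026,0.0095,0.0026,255],[0,0,0,0.0042,0.0141,0.0042,255],[0,0,0,0.006,0.0186,0.006,255],[0,0,0,0.0079,0.023,0.0079,255]]' 8
python3 -m handwheel '[[0,0,0,0.002,0.0042,0.002,255],[0,0,0,0.0041,0.0082,0.0041,255],[0,0,0,0.0065,0.0121,0.0065,255],[0,0,0,0.0091,0.0158,0.0091,255],[0,0,0,0.0118,0.0194,0.0118,255]]' 8
python3 - <<'E'
from h import *
f=grab('wrist');save(f,'w5')
E
```

```text
time: 9.35
tool_pos: [0.6472, 0.0413, 0.0919]
eef_rot: [0.0, 2.354, 0.002]
contact_force: [0.2, -0.9, -2.3]
finger_gap: 0.13
time: 9.85
tool_pos: [0.6506, 0.0661, 0.0914]
eef_rot: [0.002, 2.344, 0.001]
contact_force: [-11.7, -3.9, 15.0]
finger_gap: 0.134
time: 10.35
tool_pos: [0.6551, 0.0928, 0.0873]
eef_rot: [-0.0, 2.33, 0.011]
contact_force: [-17.8, 4.4, 31.6]
finger_gap: 0.129
time: 10.85
tool_pos: [0.6595, 0.1189, 0.0748]
eef_rot: [-0.007, 2.321, 0.028]
contact_force: [-12.3, 15.9, 33.4]
finger_gap: 0.13
```

View pics/w5.png

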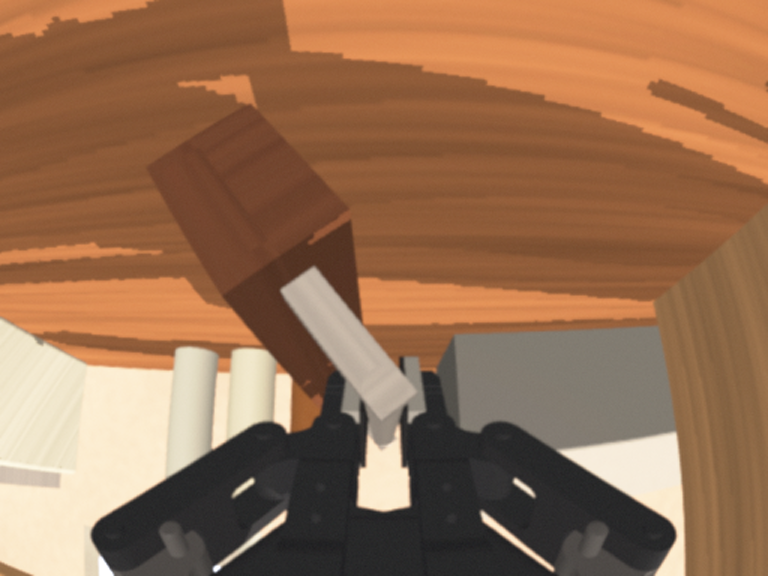

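The tray is slipping left instead of turning, because the turning friction in the grip beats the table friction. The tool has also slid down over the bar. I'll unload the force, loosen the fingers into a cage, and look at where things stand.

```bash
python3 -m handwheel '[[0,0,0,-0.003,0,-0.003,255],[0,0,0,-0.006,0,-0.006,255],[0,0,0,-0.0085,0,-0.0085,255],[0,0,0,-0.0085,0,-0.0085,255],[0,0,0,-0.0085,0,-0.0085,255]]' 8
python3 -m handwheel '[[0,0,0,0,0,0,195],[0,0,0,0,0,0,195],[0,0,0,0,0,0,195],[0,0,0,0,0,0,195],[0,0,0,0,0,0,195]]' 8
python3 d.py .648 .119 .089 45
python3 - <<'E'
from h import *
f=grab('wrist');save(f,'w6')
E
```

```text
time: 11.4
tool_pos: [0.6501, 0.1103, 0.0746]
eef_rot: [-0.001, 2.347, 0.007]
contact_force: [-3.0, 4.8, 8.1]
finger_gap: 0.129
time: 11.9
tool_pos: [0.6484, 0.1085, 0.0723]
eef_rot: [0.001, 2.352, 0.002]
contact_force: [-0.0, -0.2, -0.3]
finger_gap: 0.237
t 11.9 turn [ 0.001  0.005 -0.001] shift [-0.0115  0.0106 -0.012 ] q [ 0.25  0.37 -0.98 -0.55 -0.18  0.18]
```

View pics/w6.png

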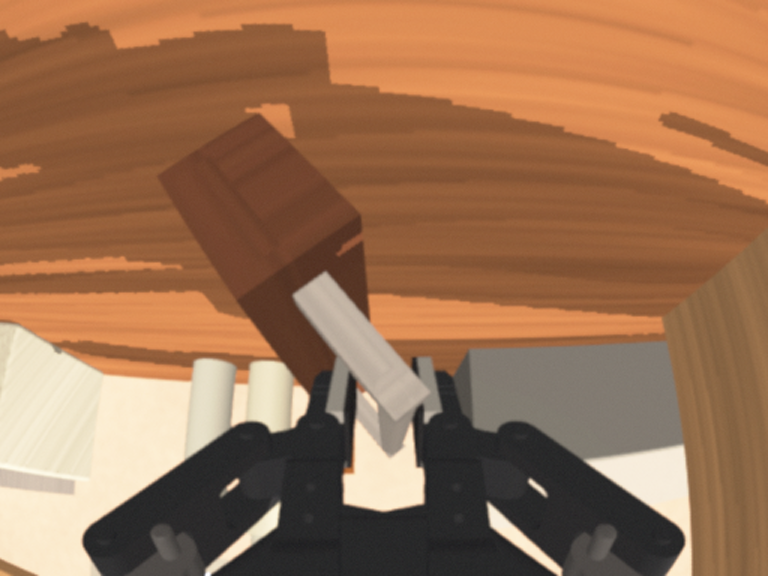

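Unloaded now. The tray is past its balance point (about 45°) and the bar leans on the left finger at (420,390). I'll lower along the arc with the bar caged.

```bash
python3 -m handwheel '[[0,0,0,0.002,0.0042,0.002,195],[0,0,0,0.0041,0.0082,0.0041,195],[0,0,0,0.0065,0.0121,0.0065,195],[0,0,0,0.0091,0.0158,0.0091,195],[0,0,0,0.0118,0.0194,0.0118,195]]' 8
python3 -m handwheel '[[0,0,0,0.0027,0.0034,0.0027,195],[0,0,0,0.0056,0.0065,0.0056,195],[0,0,0,0.0086,0.0095,0.0086,195],[0,0,0,0.0117,0.0121,0.0117,195],[0,0,0,0.0149,0.0145,0.0149,195]]' 8
python3 -m handwheel '[[0,0,0,0.003,0.002,0.003,195],[0,0,0,0.006,0.004,0.006,195],[0,0,0,0.009,0.0055,0.009,195],[0,0,0,0.012,0.007,0.012,195],[0,0,0,0.0142,0.0084,0.0142,195]]' 8
python3 -m handwheel '[[0,0,0,0,0,0,195],[0,0,0,0,0,0,195],[0,0,0,0,0,0,195],[0,0,0,0,0,0,195],[0,0,0,0,0,0,195]]' 8
python3 - <<'E'
from look import *
for n in('wrist','side'):
    f=grab(n);save(f,n+'7')
bar(f,(.55,.77,.03,.25))
E
```

```text
time: 12.45
tool_pos: [0.6493, 0.1294, 0.0564]
eef_rot: [-0.001, 2.349, 0.004]
contact_force: [-0.4, 2.0, 1.4]
finger_gap: 0.232
time: 12.95
tool_pos: [0.649, 0.143, 0.0348]
eef_rot: [0.0, 2.35, 0.003]
contact_force: [-0.5, 1.6, 0.5]
finger_gap: 0.237
time: 13.45
tool_pos: [0.6497, 0.1507, 0.0154]
eef_rot: [0.001, 2.349, 0.001]
contact_force: [-2.2, 0.4, 7.8]
finger_gap: 0.23
time: 13.95
tool_pos: [0.6495, 0.1512, 0.0156]
eef_rot: [0.001, 2.35, 0.003]
contact_force: [0.5, 0.3, 1.4]
finger_gap: 0.232
steel 109 [0.6   0.126 0.014] [0.736 0.163 0.048]
```

View pics/wrist7.png

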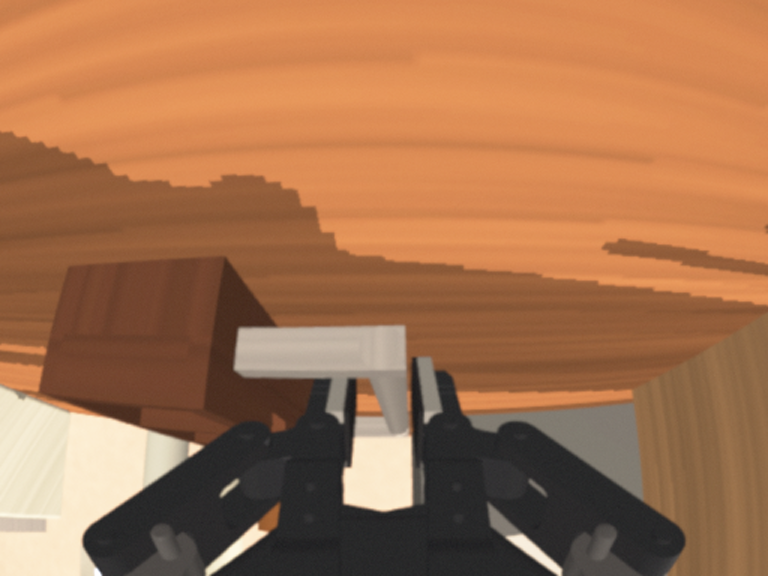

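The tray lies flat, face up, with the bar between the fingers at (390,400). Now I'll grip the bar firmly and draw the tray forward.

```bash
python3 -m handwheel '[[0,0,0,0,0.005,0,195],[0,0,0,0,0.005,0,255],[0,0,0,0,0.005,0,255],[0,0,0,0,0.005,0,255],[0,0,0,0,0.005,0,255]]' 30
python3 -m handwheel '[[0,0,0,0.007,0,-0.007,255],[0,0,0,0.018,0,-0.018,255],[0,0,0,0.03,0,-0.03,255],[0,0,0,0.042,0,-0.042,255],[0,0,0,0.053,0,-0.053,255]]' 30
python3 -m handwheel '[[0,0,0,0.012,0,-0.012,255],[0,0,0,0.024,0,-0.024,255],[0,0,0,0.036,0,-0.036,255],[0,0,0,0.044,0,-0.044,255],[0,0,0,0.05,0,-0.05,255]]' 30
python3 d.py .45 .156 .016 45
```

```text
time: 14.55
tool_pos: [0.6492, 0.1568, 0.0152]
eef_rot: [-0.001, 2.35, 0.004]
contact_force: [0.3, 1.3, -1.2]
finger_gap: 0.127
time: 15.05
tool_pos: [0.5734, 0.1559, 0.0152]
eef_rot: [0.001, 2.349, 0.002]
contact_force: [2.3, 0.0, -1.3]
finger_gap: 0.126
time: 15.55
tool_pos: [0.508, 0.16, 0.0171]
eef_rot: [0.002, 2.358, -0.002]
contact_force: [0.3, -0.0, -3.2]
finger_gap: 0.125
t 15.55 turn [-0.002 -0.002 -0.001] shift [ 0.0419 -0.0041 -0.0401] q [ 0.52  0.46 -1.28 -0.89 -0.36  0.39]
```

q3 is at its limit and the middle is now about 70 mm out. I'll release, come upright and regrip tool-down to draw it about 70 mm further.

```bash
python3 -m handwheel '[[0,0,0,0,0,0,150],[0,0,0,0,0,0,150],[0,0,0,0,0,-0.02,150],[0,0,0,0,0,-0.05,150],[0,0,0,0,0,-0.08,150]]' 30
python3 - <<'E'
from look import *
f=grab('side')
q=bar(f,(.4,.66,.12,.22)); print(np.polyfit(q[:,0],q[:,1],1),np.median(q,0))
E
python3 d.py .5 .158 .12 0
```

```text
time: 16.05
tool_pos: [0.4536, 0.1615, 0.0765]
eef_rot: [0.004, 2.36, -0.005]
contact_force: [1.2, 0.5, 0.2]
finger_gap: 0.409
steel 185 [0.457 0.122 0.014] [0.614 0.168 0.039]
[0.01618051 0.14787186] [0.53461353 0.15709339 0.02444254]
t 16.1 turn [-0.003  0.783 -0.003] shift [-0.0632 -0.0029  0.0049] q [ 0.62  0.17 -1.28 -0.57 -0.43  0.47]
```

```bash
python3 -m handwheel '[[0,0.14,0,-0.01,0,-0.02,150],[0,0.28,0,-0.02,0,-0.03,150],[0,0.42,0,-0.03,0,-0.03,150],[0,0.56,0,-0.045,-0.002,-0.02,150],[0,0.7,0,-0.063,-0.003,0,150]]' 30
python3 d.py .51 .158 .012 0
```

```text
time: 16.6
tool_pos: [0.4954, 0.1586, 0.1221]
eef_rot: [-0.0, 2.87, -0.005]
contact_force: [1.7, 1.3, -0.3]
finger_gap: 0.414
t 16.6 turn [-0.003  0.272  0.   ] shift [ 0.0155 -0.0003  0.11  ] q [ 0.37  0.17 -0.62  0.53 -0.1   0.36]
```

```bash
python3 -m handwheel '[[0,0.13,0,0.005,0,0.03,150],[0,0.272,0,0.01,0,0.06,150],[0,0.272,0,0.0155,0,0.085,150],[0,0.272,0,0.0155,0,0.105,150],[0,0.272,0,0.0155,0,0.108,150]]' 30
python3 -m handwheel '[[0,0,0,0,0,0,255],[0,0,0,0,0,0,255],[0,0,0,0,0,0,255],[0,0,0,0,0,0,255],[0,0,0,0,0,0,255]]' 30
python3 d.py .438 .158 .012 0
```

```text
time: 17.1
tool_pos: [0.5106, 0.1572, 0.0088]
eef_rot: [-0.005, -3.141, 0.011]
contact_force: [-0.7, -0.3, 0.4]
finger_gap: 0.411
time: 17.6
tool_pos: [0.5121, 0.1587, 0.0129]
eef_rot: [0.002, 3.136, -0.007]
contact_force: [0.5, 0.3, -1.7]
finger_gap: 0.125
t 17.6 turn [-0.004  0.006 -0.001] shift [ 0.0741 -0.0008  0.0005] q [ 0.3   0.46 -0.46  0.64 -0.01  0.31]
```

```bash
python3 -m handwheel '[[0,0,0,0.01,0,0,255],[0,0,0,0.025,0,0,255],[0,0,0,0.04,0,0,255],[0,0,0,0.055,0,0,255],[0,0,0,0.065,0,0,255]]' 30
python3 -m handwheel '[[0,0,0,0,0,0,150],[0,0,0,0,0,0,150],[0,0,0,0,0,-0.05,150],[0,0,0,0,0,-0.1,150],[0,0,0,0,0,-0.15,150]]' 30
python3 -m handwheel '[[0,0,0,0,-0.05,0,150],[0,0,0,0,-0.1,0,150],[0,0,0,0,-0.15,0,150],[0,0,0,0,-0.2,0,150],[0,0,0,0,-0.25,0,150]]' 30
cat >> look.py <<'E'
def tray(f):
    P=pts(f);h=cv2.cvtColor(f['image'],cv2.COLOR_RGB2HSV)
    m=(P[...,0]>.3)&(P[...,0]<.66)&(P[...,1]>-.05)&(P[...,1]<.23)
    rim=m&(abs(P[...,2]-.04)<.006)&(h[...,2]<110)
    q=P[rim]; r=cv2.minAreaRect((q[:,:2]*1000).astype(np.float32)); print('tray rim',rim.sum(),np.round(r[0]),np.round(r[1]),round(r[2],2), np.percentile(q,[1,99],axis=0).round(3).tolist())
E
python3 - <<'E'
from look import *
for n in('top','side'):
    f=grab(n);print(n);stems(f);tray(f);q=bar(f,(.33,.6,.135,.19)); print(np.polyfit(q[:,0],q[:,1],1),np.median(q,0))
    if n=='top': 
        i=f['image'][130:270,100:280];cv2.imwrite('pics/t8.png',cv2.resize(i[:,:,::-1],None,fx=4.2,fy=4.2,interpolation=cv2.INTER_CUBIC))
E
```

```text
time: 18.1
tool_pos: [0.4469, 0.1587, 0.0126]
eef_rot: [0.002, 3.135, -0.007]
contact_force: [2.9, 0.6, 0.2]
finger_gap: 0.126
time: 18.6
tool_pos: [0.4458, 0.159, 0.1631]
eef_rot: [0.004, 3.139, -0.009]
contact_force: [0.9, 1.1, 0.3]
finger_gap: 0.413
time: 19.1
tool_pos: [0.4456, -0.0927, 0.1632]
eef_rot: [0.003, 3.137, -0.008]
contact_force: [0.1, 0.5, 0.1]
finger_gap: 0.409
top
[436. 180.] 109 rgb [137. 103.  64.] mid [ 0.545 -0.566  0.08 ] top [ 0.545 -0.565  0.104] zmax 0.109
[376. 198.] 27 rgb [ 84. 108.  69.] mid [ 0.485 -0.36   0.07 ] top [ 0.485 -0.362  0.081] zmax 0.087
[172. 200.] 27 rgb [ 86. 107.  68.] mid [0.478 0.339 0.069] top [0.479 0.339 0.079] zmax 0.084
[197. 214.] 26 rgb [132.  66. 126.] mid [0.429 0.253 0.068] top [0.429 0.253 0.08 ] zmax 0.086
[367. 218.] 27 rgb [72. 82. 53.] mid [ 0.415 -0.331  0.068] top [ 0.415 -0.331  0.079] zmax 0.085
[344. 238.] 22 rgb [230. 123. 136.] mid [ 0.349 -0.251  0.068] top [ 0.349 -0.251  0.081] zmax 0.085
tray rim 60 [492.  90.] [ 49. 142.] 89.7 [[0.421, 0.067, 0.034], [0.562, 0.115, 0.045]]
steel 160 [0.39  0.136 0.017] [0.54
[... 358 characters left out ...]
83
[229. 261.] 83 rgb [180. 105. 105.] mid [ 0.351 -0.25   0.067] top [ 0.351 -0.252  0.079] zmax 0.083
[267. 282.] 92 rgb [91. 88. 53.] mid [ 0.418 -0.332  0.066] top [ 0.418 -0.333  0.078] zmax 0.082
[301. 285.] 90 rgb [ 92. 100.  62.] mid [ 0.488 -0.361  0.066] top [ 0.487 -0.363  0.078] zmax 0.082
[372. 307.] 72 rgb [123.  91.  52.] mid [ 0.599 -0.471  0.08 ] top [ 0.598 -0.473  0.103] zmax 0.11
[371. 375.] 45 rgb [125.  96.  61.] mid [ 0.535 -0.588  0.079] top [ 0.53  -0.596  0.102] zmax 0.108
tray rim 191 [471.  89.] [190.  58.] 1.53 [[0.376, 0.06, 0.034], [0.566, 0.116, 0.044]]
steel 128 [0.391 0.138 0.015] [0.491 0.163 0.031]
[0.04847971 0.13407298] [0.43528266 0.15556837 0.02464878]
```

View pics/t8.png

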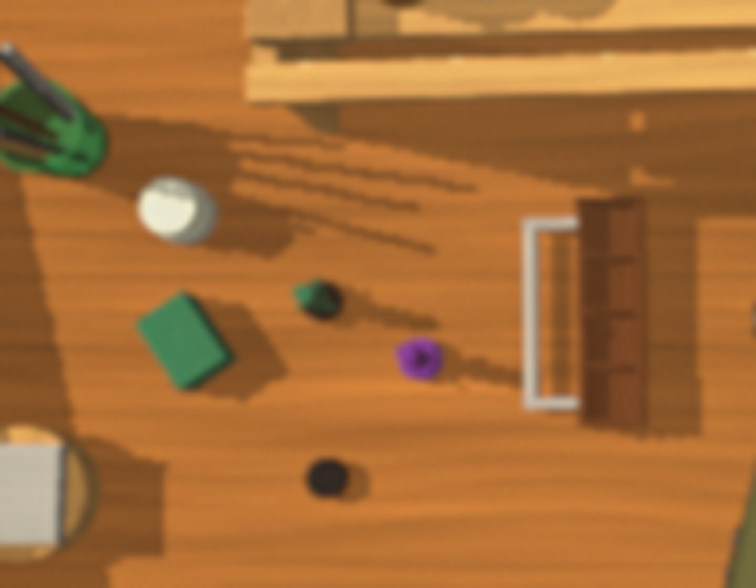

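The tray is out in front, face up, with the pockets visible at crop (612,225), (612,285), (612,340) and (612,395). Its middle is near (0.470, 0.0905) and it is aligned with world x. The green tree with a black base is at (320,298) and the purple look-alike at (420,358). Fetching the first tree, the right-hand one at (0.417, -0.331).

```bash
python3 -m handwheel '[[0,0,0,0.006,-0.048,0,120],[0,0,0,0.012,-0.096,0,120],[0,0,0,0.018,-0.144,0,120],[0,0,0,0.024,-0.192,0,120],[0,0,0,0.029,-0.239,0,120]]' 25
python3 -m handwheel '[[0,0,0,0,0,0,120],[0,0,0,0,0,0.03,120],[0,0,0,0,0,0.06,120],[0,0,0,0,0,0.06,120],[0,0,0,0,0,0.06,120]]' 25
python3 d.py .4165 -.3315 .042 0
python3 - <<'E'
from h import *
f=grab('wrist');save(f,'w9',1.2)
E
```

```text
time: 19.7
tool_pos: [0.4162, -0.3309, 0.1639]
eef_rot: [0.003, 3.138, -0.006]
contact_force: [0.6, -0.3, -0.4]
finger_gap: 0.527
time: 20.2
tool_pos: [0.4164, -0.3286, 0.1039]
eef_rot: [0.001, 3.139, -0.005]
contact_force: [0.2, -0.9, 0.3]
finger_gap: 0.529
t 20.2 turn [-0.003  0.002 -0.001] shift [ 0.0001 -0.0027  0.0619] q [-0.67  0.35 -0.36  0.86 -0.   -0.67]
```

View pics/w9.png

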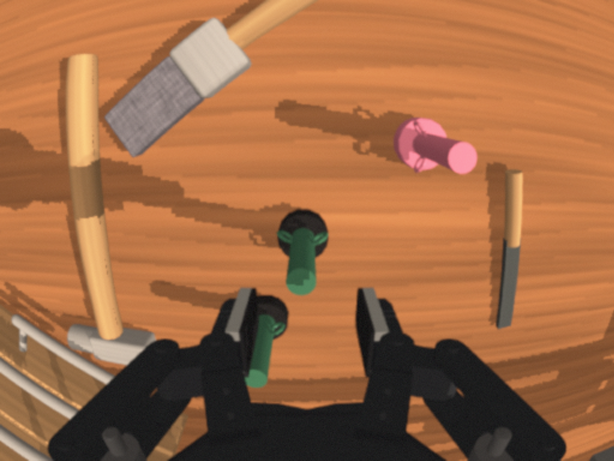

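The first tree's stem top (300,280) lies between the fingers. The other tree's stem (258,370) is about 70 mm further out, clear of the finger.

```bash
python3 -m handwheel '[[0,0,0,0,-0.001,0.02,120],[0,0,0,0,-0.0015,0.04,120],[0,0,0,0,-0.0015,0.06,120],[0,0,0,0,-0.0015,0.06,120],[0,0,0,0,-0.0015,0.06,120]]' 25
python3 -m handwheel '[[0,0,0,0,0,0,255],[0,0,0,0,0,0,255],[0,0,0,0,0,0,255],[0,0,0,0,0,0,255],[0,0,0,0,0,0,255]]' 25
python3 -m handwheel '[[0,0,0,0,0,-0.03,255],[0,0,0,0,0,-0.07,255],[0,0,0,0,0,-0.11,255],[0,0,0,0,0,-0.12,255],[0,0,0,0,0,-0.12,255]]' 25
python3 d.py .539 .0905 .17 0
python3 - <<'E'
from look import *
f=grab('side');stems(f,.1,.25)
E
```

```text
time: 20.75
tool_pos: [0.4176, -0.332, 0.0455]
eef_rot: [0.002, 3.136, -0.009]
contact_force: [0.7, -0.2, 0.2]
finger_gap: 0.534
time: 21.25
tool_pos: [0.4179, -0.3325, 0.0456]
eef_rot: [0.003, 3.135, -0.01]
contact_force: [-0.5, 1.1, 7.1]
finger_gap: 0.176
time: 21.75
tool_pos: [0.4174, -0.3321, 0.166]
eef_rot: [0.003, 3.134, -0.012]
contact_force: [-0.3, 0.2, -1.3]
finger_gap: 0.176
t 21.75 turn [-0.008  0.007 -0.002] shift [-0.1208  0.4228 -0.0064] q [-0.67  0.3  -0.25  1.   -0.   -0.67]
[309. 134.] 46 rgb [162. 123.  70.] mid [ 0.619 -0.06   0.232] top [ 0.619 -0.056  0.235] zmax 0.241
[320. 150.] 6 rgb [154. 116.  65.] mid [ 0.62  -0.119  0.232] top [ 0.62  -0.118  0.231] zmax 0.237
[374. 374.] 6 rgb [136. 108.  74.] mid [ 0.53  -0.597  0.109] top [ 0.53  -0.598  0.108] zmax 0.113
[354. 377.] 7 rgb [171. 160. 142.] mid [ 0.494 -0.589  0.102] top [ 0.494 -0.589  0.101] zmax 0.103
```

```bash
python3 -m handwheel '[[0,0,0,-0.012,0.04,0,255],[0,0,0,-0.024,0.085,0,255],[0,0,0,-0.036,0.13,0,255],[0,0,0,-0.048,0.175,0,255],[0,0,0,-0.06,0.22,0,255]]' 25
python3 -m handwheel '[[0,0.003,0,-0.012,0.045,0,255],[0,0.006,0,-0.024,0.09,0,255],[0,0.006,0,-0.036,0.135,0,255],[0,0.006,0,-0.048,0.175,0,255],[0,0.006,0,-0.0605,0.202,0,255]]' 25
python3 -m handwheel '[[0,0,0,0,0,0,255],[0,0,0,0,0,0.02,255],[0,0,0,0,0,0.04,255],[0,0,0,0,0,0.06,255],[0,0,0,0,0,0.06,255]]' 25
python3 d.py .54 .0905 .069 0
```

```text
time: 22.3
tool_pos: [0.475, -0.1092, 0.1608]
eef_rot: [-0.004, -3.141, 0.006]
contact_force: [0.9, -0.2, -1.4]
finger_gap: 0.176
time: 22.8
tool_pos: [0.5358, 0.0932, 0.1597]
eef_rot: [0.001, -3.135, 0.008]
contact_force: [-0.7, -0.5, -0.9]
finger_gap: 0.182
time: 23.3
tool_pos: [0.5329, 0.0889, 0.098]
eef_rot: [-0.004, -3.13, 0.011]
contact_force: [-0.7, -0.2, -1.5]
finger_gap: 0.174
t 23.3 turn [-0.007 -0.012 -0.003] shift [-0.0074  0.0018  0.0289] q [ 0.17  0.39 -0.32  0.88 -0.    0.17]
```

```bash
python3 -m handwheel '[[0,-0.01,0,-0.004,0.001,0,255],[0,-0.01,0,-0.0075,0.0018,0,255],[0,-0.01,0,-0.0075,0.0018,0,255],[0,-0.01,0,-0.0075,0.0018,0,255],[0,-0.01,0,-0.0075,0.0018,0,255]]' 25
python3 d.py .54 .0905 .069 0
python3 - <<'E'
from look import *
f=grab('top');tray(f);bar(f,(.33,.6,.135,.19))
E
```

```text
time: 23.8
tool_pos: [0.5453, 0.0921, 0.103]
eef_rot: [0.003, 3.133, -0.008]
contact_force: [-0.4, -1.1, -1.4]
finger_gap: 0.178
t 23.8 turn [-0.005  0.009 -0.002] shift [ 0.0056 -0.0015  0.034 ] q [ 0.17  0.39 -0.31  0.87 -0.01  0.17]Traceback (most recent call last):
  File "<stdin>", line 2, in <module>
  File "look.py", line 34, in tray
    q=P[rim]; r=cv2.minAreaRect((q[:,:2]*1000).astype(np.float32)); print('tray rim',rim.sum(),np.round(r[0]),np.round(r[1]),round(r[2],2), np.percentile(q,[1,99],axis=0).round(3).tolist())
                                                                                                                                            ~~~~~~~~~~~~~^^^^^^^^^^^^^^^^^
    return _quantile_unchecked(
        a, q, axis, out, overwrite_input, method, keepdims, weights)
    return _ureduce(a,
                    func=_quantile_ureduce_func,
    ...<5 lines>...
                    overwrite_input=overwrite_input,
                    method=method)
    r = func(a, **kwargs)
    result = _quantile(arr,
                       quantiles=q,
    ...<2 lines>...
                       out=out,
                       weights=wgt)
    slices_having_nans = np.isnan(arr[-1, ...])
                                  ~~~^^^^^^^^^
IndexError: index -1 is out of bounds for axis 0 with size 0
```

```bash
python3 -m handwheel '[[0,0,0,0,0,0,255],[0,0,0,0,0,0,255],[0,0,0,0,0,0,255],[0,0,0,0,0,0,255],[0,0,0,0,0,0,255]]' 25
python3 d.py .54 .0905 .069 0
python3 - <<'E'
from look import *
f=grab('side');stems(f,.06);tray(f);bar(f,(.33,.6,.135,.19))
i=f['image'][60:240,150:400];cv2.imwrite('pics/s10.png',cv2.resize(i[:,:,::-1],None,fx=3.1,fy=3.1,interpolation=cv2.INTER_CUBIC))
E
```

```text
time: 24.35
tool_pos: [0.5449, 0.0921, 0.1025]
eef_rot: [0.003, 3.134, -0.008]
contact_force: [-0.3, 1.1, -1.7]
finger_gap: 0.18
t 24.35 turn [-0.005  0.008 -0.002] shift [ 0.0052 -0.0015  0.0334] q [ 0.17  0.39 -0.31  0.87 -0.01  0.17]
[234.  92.] 44 rgb [184. 179. 155.] mid [0.558 0.455 0.062] top [0.559 0.455 0.062] zmax 0.064
[221. 111.] 35 rgb [97. 99. 60.] mid [0.483 0.339 0.071] top [0.484 0.337 0.078] zmax 0.083
[212. 129.] 39 rgb [122.  67. 101.] mid [0.434 0.251 0.072] top [0.432 0.251 0.079] zmax 0.083
[229. 260.] 69 rgb [184. 108. 109.] mid [ 0.351 -0.251  0.072] top [ 0.351 -0.252  0.079] zmax 0.083
[302. 284.] 71 rgb [88. 87. 52.] mid [ 0.488 -0.362  0.072] top [ 0.487 -0.363  0.079] zmax 0.083
[372. 307.] 64 rgb [122.  90.  52.] mid [ 0.599 -0.472  0.085] top [ 0.598 -0.472  0.102] zmax 0.11
[371. 375.] 35 rgb [125.  96.  61.] mid [ 0.534 -0.589  0.084] top [ 0.53  -0.597  0.103] zmax 0.109
tray rim 256 [472.  89.] [192.  58.] 1.06 [[0.376, 0.06, 0.034], [0.566, 0.117, 0.044]]
steel 191 [0.391 0.136 0.016] [0.549 0.17  0.03 ]
```

View pics/s10.png

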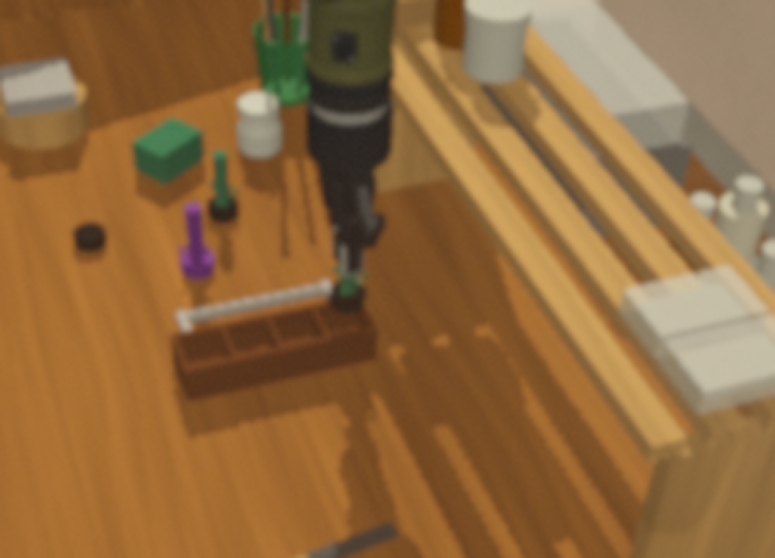

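The tray is where I measured it, and the held tree hangs over pocket 3 (crop (347,290)). Correcting x and lowering.

```bash
python3 -m handwheel '[[0,0.007,0,0.004,-0.0015,0,255],[0,0.007,0,0.005,-0.0015,0,255],[0,0.007,0,0.005,-0.0015,0,255],[0,0.007,0,0.005,-0.0015,0,255],[0,0.007,0,0.005,-0.0015,0,255]]' 25
python3 d.py .54 .0905 .069 0
```

```text
time: 24.9
tool_pos: [0.54, 0.0906, 0.1024]
eef_rot: [0.003, 3.141, -0.008]
contact_force: [-0.0, -0.6, -0.7]
finger_gap: 0.176
t 24.9 turn [-0.005  0.001 -0.002] shift [0.     0.     0.0334] q [ 0.17  0.38 -0.31  0.88 -0.01  0.17]
```

```bash
python3 -m handwheel '[[0,0,0,0,0,0.008,255],[0,0,0,0,0,0.016,255],[0,0,0,0,0,0.024,255],[0,0,0,0,0,0.024,255],[0,0,0,0,0,0.024,255]]' 25
python3 d.py .54 .0905 .069 0
```

```text
time: 25.4
tool_pos: [0.5395, 0.0904, 0.0779]
eef_rot: [-0.003, -3.141, 0.008]
contact_force: [-0.9, -0.2, -0.0]
finger_gap: 0.177
t 25.4 turn [-0.005 -0.    -0.002] shift [-0.0005  0.0001  0.0089] q [ 0.17  0.41 -0.35  0.82 -0.01  0.17]
```

```bash
python3 -m handwheel '[[0,0,0,0,0,0.003,255],[0,0,0,0,0,0.006,255],[0,0,0,0,0,0.009,255],[0,0,0,0,0,0.009,255],[0,0,0,0,0,0.009,255]]' 25
python3 -m handwheel '[[0,0,0,0,0,0,150],[0,0,0,0,0,0,120],[0,0,0,0,0,0,120],[0,0,0,0,0,-0.03,120],[0,0,0,0,0,-0.08,120]]' 25
python3 d.py .487 -.362 .15 0
python3 - <<'E'
from look import *
for n in('side','top'):
    f=grab(n);stems(f,.06,.13,.63)
E
```

```text
time: 25.9
tool_pos: [0.5399, 0.0904, 0.0694]
eef_rot: [0.003, 3.141, -0.008]
contact_force: [0.4, 0.7, -1.5]
finger_gap: 0.178
time: 26.4
tool_pos: [0.5369, 0.0903, 0.1472]
eef_rot: [-0.003, -3.135, 0.01]
contact_force: [1.4, -0.1, -1.5]
finger_gap: 0.528
t 26.4 turn [-0.006 -0.007 -0.002] shift [ 4.900e-02 -4.524e-01  4.000e-04] q [ 0.17  0.35 -0.24  0.99 -0.01  0.17]
[233.  93.] 50 rgb [186. 180. 155.] mid [0.559 0.454 0.063] top [0.558 0.455 0.061] zmax 0.066
[221. 111.] 37 rgb [96. 98. 60.] mid [0.483 0.339 0.072] top [0.482 0.337 0.079] zmax 0.084
[212. 129.] 41 rgb [120.  66. 100.] mid [0.433 0.255 0.071] top [0.433 0.252 0.078] zmax 0.083
[261. 151.] 81 rgb [91. 94. 59.] mid [0.54  0.09  0.083] top [0.54  0.089 0.101] zmax 0.107
[229. 260.] 66 rgb [185. 109. 110.] mid [ 0.351 -0.251  0.072] top [ 0.351 -0.252  0.079] zmax 0.083
[302. 284.] 72 rgb [88. 87. 52.] mid [ 0.487 -0.361  0.072] top [ 0.488 -0.363  0.079] zmax 0.083
[372. 375.] 38 rgb [125.  96.  62.] mid [ 0.534 -0.589  0.088] top [ 0.529 -0.598  0.109] zmax 0.115
[172. 156.] 27 rgb [123.  86.  47.] mid [0.627 0.338 0.091] top [0.626 0.337 0.116] zmax 0.121
[139. 179.] 70 rgb [217. 213. 185.] mid [0.552 0.457 0.065] top [0.552 0.456 0.063] zmax 0.07
[376. 197.] 23 rgb [80. 87. 55.] mid [ 0.486 -0.361  0.073] top [ 0.486 -0.361  0.078] zmax 0.084
[172. 200.] 23 rgb [ 92. 114.  73.] mid [0.478 0.339 0.076] top [0.479 0.339 0.081] zmax 0.087
[196. 214.] 24 rgb [134.  68. 129.] mid [0.43  0.253 0.073] top [0.429 0.253 0.078] zmax 0.083
[344. 238.] 20 rgb [234. 126. 138.] mid [ 0.349 -0.251  0.075] top [ 0.35 -0.25  0.08] zmax 0.088
```

The first tree stands in pocket 3 (stem top z=0.102). Next is the tree at (0.487, -0.362).

```bash
python3 -m handwheel '[[0,0,0,0.005,-0.04,0,120],[0,0,0,0.01,-0.085,0,120],[0,0,0,0.015,-0.13,0,120],[0,0,0,0.02,-0.175,0,120],[0,0,0,0.025,-0.22,0,120]]' 25
python3 -m handwheel '[[0,0,0,0.005,-0.045,0,120],[0,0,0,0.01,-0.09,0,120],[0,0,0,0.015,-0.135,0,120],[0,0,0,0.02,-0.18,0,120],[0,0,0,0.025,-0.229,0,120]]' 25
python3 -m handwheel '[[0,0,0,0,0,0,120],[0,0,0,0,0,0.02,120],[0,0,0,0,0,0.05,120],[0,0,0,0,0,0.05,120],[0,0,0,0,0,0.05,120]]' 25
python3 d.py .487 -.362 .0456 0
```

```text
time: 27.0
tool_pos: [0.5142, -0.1308, 0.1506]
eef_rot: [0.002, 3.14, -0.008]
contact_force: [0.3, -0.4, -0.3]
finger_gap: 0.532
time: 27.5
tool_pos: [0.4887, -0.3596, 0.1517]
eef_rot: [0.002, 3.14, -0.008]
contact_force: [1.6, 0.0, 0.7]
finger_gap: 0.529
time: 28.0
tool_pos: [0.4887, -0.3574, 0.1014]
eef_rot: [-0.002, -3.141, 0.006]
contact_force: [0.1, 0.6, 0.2]
finger_gap: 0.526
t 28.0 turn [-0.004 -0.001 -0.001] shift [ 0.0016 -0.0044  0.0558] q [-0.63  0.47 -0.16  0.93 -0.   -0.63]
```

```bash
python3 -m handwheel '[[0,0,0,0.0017,-0.004,0.015,120],[0,0,0,0.0017,-0.004,0.035,120],[0,0,0,0.0017,-0.004,0.056,120],[0,0,0,0.0017,-0.004,0.056,120],[0,0,0,0.0017,-0.004,0.056,120]]' 25
python3 -m handwheel '[[0,0,0,0,0,0,255],[0,0,0,0,0,0,255],[0,0,0,0,0,0,255],[0,0,0,0,0,0,255],[0,0,0,0,0,0,255]]' 25
python3 -m handwheel '[[0,0,0,0,0,-0.03,255],[0,0,0,0,0,-0.07,255],[0,0,0,0,0,-0.11,255],[0,0,0,0,0,-0.12,255],[0,0,0,0,0,-0.12,255]]' 25
python3 d.py .4935 .0905 .165 0
```

```text
time: 28.5
tool_pos: [0.4882, -0.3627, 0.047]
eef_rot: [0.002, 3.14, -0.009]
contact_force: [0.4, -0.5, 0.3]
finger_gap: 0.533
time: 29.0
tool_pos: [0.4885, -0.3632, 0.0471]
eef_rot: [0.003, 3.138, -0.01]
contact_force: [-0.4, 1.0, 6.2]
finger_gap: 0.176
time: 29.5
tool_pos: [0.4885, -0.3629, 0.1677]
eef_rot: [0.003, 3.137, -0.012]
contact_force: [0.3, 0.4, -1.2]
finger_gap: 0.177
t 29.5 turn [-0.008  0.004 -0.002] shift [-0.0042  0.4534 -0.0008] q [-0.64  0.43 -0.06  1.08 -0.   -0.64]
```

```bash
python3 -m handwheel '[[0,0,0,0,0.045,0,255],[0,0,0,0,0.09,0,255],[0,0,0,0,0.135,0,255],[0,0,0,0,0.18,0,255],[0,0,0,-0.002,0.225,0,255]]' 25
python3 -m handwheel '[[0,0,0,-0.001,0.045,0,255],[0,0,0,-0.002,0.09,0,255],[0,0,0,-0.003,0.135,0,255],[0,0,0,-0.004,0.18,0,255],[0,0,0,-0.005,0.228,0,255]]' 25
python3 -m handwheel '[[0,0,0,0,0,0,255],[0,0,0,0,0,0.02,255],[0,0,0,0,0,0.04,255],[0,0,0,0,0,0.065,255],[0,0,0,0,0,0.065,255]]' 25
python3 -m handwheel '[[0,0,0,0,0,0,255],[0,0,0,0,0,0,255],[0,0,0,0,0,0,255],[0,0,0,0,0,0,255],[0,0,0,0,0,0,255]]' 25
python3 d.py .4945 .0905 .07 0
```

```text
time: 30.0
tool_pos: [0.4874, -0.1349, 0.162]
eef_rot: [-0.004, -3.138, 0.006]
contact_force: [1.4, 0.3, -0.7]
finger_gap: 0.176
time: 30.5
tool_pos: [0.4932, 0.0922, 0.161]
eef_rot: [-0.004, -3.138, 0.01]
contact_force: [1.5, 0.0, -0.4]
finger_gap: 0.177
time: 31.0
tool_pos: [0.4905, 0.0894, 0.0938]
eef_rot: [-0.003, -3.132, 0.011]
contact_force: [-0.4, -0.4, -1.1]
finger_gap: 0.181
time: 31.5
tool_pos: [0.4957, 0.0908, 0.0991]
eef_rot: [0.003, 3.139, -0.007]
contact_force: [-0.4, -0.1, -1.9]
finger_gap: 0.176
t 31.5 turn [-0.005  0.002 -0.002] shift [ 0.0013 -0.0001  0.0291] q [ 0.18  0.32 -0.42  0.83 -0.01  0.19]
```

So the readings need a settling call. Now settled, so I'll lower into pocket 2.

```bash
python3 -m handwheel '[[0,0,0,0.0013,0,0.008,255],[0,0,0,0.0013,0,0.015,255],[0,0,0,0.0013,0,0.022,255],[0,0,0,0.0013,0,0.022,255],[0,0,0,0.0013,0,0.022,255]]' 25
python3 -m handwheel '[[0,0,0,0,0,0.002,255],[0,0,0,0,0,0.005,255],[0,0,0,0,0,0.007,255],[0,0,0,0,0,0.007,255],[0,0,0,0,0,0.007,255]]' 25
python3 -m handwheel '[[0,0,0,0,0,0,150],[0,0,0,0,0,0,120],[0,0,0,0,0,0,120],[0,0,0,0,0,-0.03,120],[0,0,0,0,0,-0.08,120]]' 25
python3 - <<'E'
from look import *
for n in('side','top'):
    f=grab(n);stems(f,.06,.13,.61)
E
python3 d.py .4805 .338 .15 0
```

```text
time: 32.0
tool_pos: [0.4935, 0.0905, 0.0759]
eef_rot: [-0.003, -3.141, 0.008]
contact_force: [0.8, -0.1, -1.4]
finger_gap: 0.178
time: 32.5
tool_pos: [0.4939, 0.0905, 0.0693]
eef_rot: [0.003, 3.141, -0.008]
contact_force: [0.4, -0.2, -1.7]
finger_gap: 0.178
time: 33.0
tool_pos: [0.4909, 0.0904, 0.1473]
eef_rot: [-0.003, -3.135, 0.01]
contact_force: [1.1, 0.1, -0.4]
finger_gap: 0.53
[221. 111.] 36 rgb [96. 98. 60.] mid [0.483 0.338 0.072] top [0.483 0.337 0.078] zmax 0.084
[212. 129.] 38 rgb [121.  67. 100.] mid [0.433 0.253 0.073] top [0.433 0.252 0.078] zmax 0.083
[260. 151.] 81 rgb [91. 94. 60.] mid [0.541 0.09  0.082] top [0.539 0.088 0.1  ] zmax 0.104
[245. 154.] 83 rgb [87. 95. 62.] mid [0.494 0.09  0.083] top [0.494 0.089 0.1  ] zmax 0.105
[229. 260.] 67 rgb [184. 108. 109.] mid [ 0.351 -0.252  0.072] top [ 0.351 -0.252  0.079] zmax 0.083
[372. 375.] 37 rgb [125.  96.  61.] mid [ 0.534 -0.59   0.087] top [ 0.53  -0.598  0.108] zmax 0.114
[136. 175.] 11 rgb [200. 194. 166.] mid [0.565 0.467 0.063] top [0.565 0.469 0.062] zmax 0.065
[143. 177.] 25 rgb [206. 202. 175.] mid [0.559 0.445 0.064] top [0.558 0.443 0.063] zmax 0.067
[140. 182.] 14 rgb [232. 229. 203.] mid [0.544 0.452 0.063] top [0.543 0.454 0.062] zmax 0.066
[172. 200.] 24 rgb [ 90. 111.  71.] mid [0.478 0.339 0.075] top [0.479 0.339 0.08 ] zmax 0.088
[196. 214.] 24 rgb [133.  68. 128.] mid [0.429 0.253 0.075] top [0.429 0.253 0.08 ] zmax 0.085
[344. 238.] 20 rgb [233. 124. 137.] mid [ 0.349 -0.251  0.074] top [ 0.349 -0.251  0.079] zmax 0.084
t 33.1 turn [-0.003  0.012 -0.002] shift [0.0184 0.2462 0.0043] q [ 0.19  0.27 -0.34  0.96 -0.01  0.19]
```

Two trees are in. Fetching the third, green on a black base at (0.4805, 0.338).

```bash
python3 -m handwheel '[[0,0,0,0.003,0.05,0,120],[0,0,0,0.006,0.1,0,120],[0,0,0,0.009,0.15,0,120],[0,0,0,0.012,0.2,0,120],[0,0,0,0.0134,0.2475,0,120]]' 25
python3 -m handwheel '[[0,0,0,0,0,0,120],[0,0,0,0,0,0.02,120],[0,0,0,0,0,0.045,120],[0,0,0,0,0,0.045,120],[0,0,0,0,0,0.045,120]]' 25
python3 d.py .4805 .338 .0456 0
python3 - <<'E'
from h import *
f=grab('wrist');save(f,'w11',1.2)
E
```

```text
time: 33.6
tool_pos: [0.4804, 0.3405, 0.1479]
eef_rot: [0.002, 3.14, -0.008]
contact_force: [0.9, -0.4, -0.3]
finger_gap: 0.528
time: 34.1
tool_pos: [0.4805, 0.3374, 0.1028]
eef_rot: [-0.004, -3.141, 0.01]
contact_force: [0.6, -0.4, 1.0]
finger_gap: 0.531
t 34.1 turn [-0.006 -0.    -0.002] shift [-0.      0.001   0.0572] q [ 0.61  0.45 -0.2   0.92 -0.    0.62]
```

View pics/w11.png

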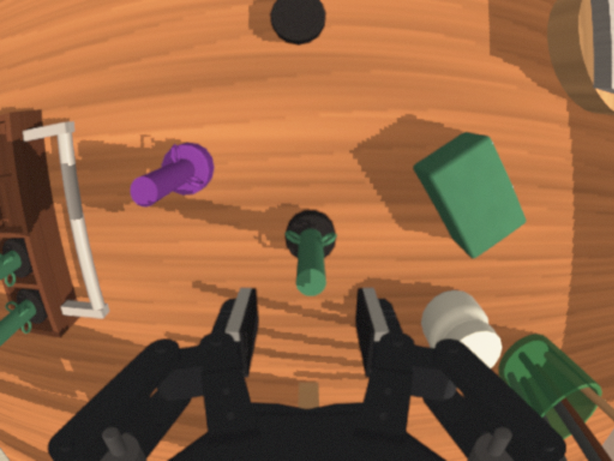

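The tree (310,285) is centred between the fingers. The jar (460,335), purple tree and wax block are clear.

```bash
python3 -m handwheel '[[0,0,0,0,0.001,0.015,120],[0,0,0,0,0.001,0.035,120],[0,0,0,0,0.001,0.056,120],[0,0,0,0,0.001,0.056,120],[0,0,0,0,0.001,0.056,120]]' 25
python3 -m handwheel '[[0,0,0,0,0,0,255],[0,0,0,0,0,0,255],[0,0,0,0,0,0,255],[0,0,0,0,0,0,255],[0,0,0,0,0,0,255]]' 25
python3 -m handwheel '[[0,0,0,0,0,-0.03,255],[0,0,0,0,0,-0.07,255],[0,0,0,0,0,-0.11,255],[0,0,0,0,0,-0.12,255],[0,0,0,0,0,-0.12,255]]' 25
python3 d.py .4475 .0905 .165 0
python3 - <<'E'
from look import *
f=grab('side');tray(f);stems(f,.06,.13,.61)
E
```

```text
time: 34.65
tool_pos: [0.4817, 0.3391, 0.0483]
eef_rot: [0.004, 3.14, -0.007]
contact_force: [-0.2, 0.1, 0.6]
finger_gap: 0.525
time: 35.15
tool_pos: [0.4821, 0.3396, 0.0487]
eef_rot: [0.003, 3.138, -0.006]
contact_force: [0.5, -0.3, 6.4]
finger_gap: 0.178
time: 35.65
tool_pos: [0.4821, 0.3405, 0.1692]
eef_rot: [0.003, 3.137, -0.004]
contact_force: [-0.0, -0.3, -2.0]
finger_gap: 0.176
t 35.65 turn [-0.002  0.005 -0.002] shift [ 0.0342 -0.25    0.0046] q [ 0.62  0.4  -0.1   1.07 -0.    0.62]
tray rim 442 [471.  90.] [190.  61.] 0.49 [[0.377, 0.06, 0.034], [0.565, 0.117, 0.045]]
[233.  92.] 48 rgb [184. 178. 154.] mid [0.558 0.458 0.062] top [0.558 0.456 0.061] zmax 0.065
[220.  99.] 20 rgb [77. 51. 30.] mid [0.482 0.328 0.126] top [0.48  0.327 0.127] zmax 0.13
[212. 129.] 39 rgb [121.  67. 100.] mid [0.433 0.255 0.071] top [0.433 0.252 0.078] zmax 0.082
[261. 151.] 81 rgb [90. 94. 59.] mid [0.54  0.089 0.082] top [0.54  0.089 0.099] zmax 0.104
[245. 154.] 84 rgb [87. 94. 62.] mid [0.494 0.091 0.082] top [0.493 0.089 0.099] zmax 0.104
[229. 260.] 68 rgb [154.  85.  86.] mid [ 0.351 -0.251  0.072] top [ 0.351 -0.252  0.079] zmax 0.083
[371. 376.] 40 rgb [124.  95.  60.] mid [ 0.534 -0.589  0.087] top [ 0.53  -0.597  0.108] zmax 0.113
```

```bash
python3 -m handwheel '[[0,0,0,0.006,-0.05,0,255],[0,0,0,0.013,-0.1,0,255],[0,0,0,0.02,-0.15,0,255],[0,0,0,0.027,-0.2,0,255],[0,0,0,0.033,-0.249,0,255]]' 25
python3 -m handwheel '[[0,0,0,0,0,0,255],[0,0,0,0,0,0.02,255],[0,0,0,0,0,0.04,255],[0,0,0,0,0,0.065,255],[0,0,0,0,0,0.065,255]]' 25
python3 -m handwheel '[[0,0,0,0,0,0,255],[0,0,0,0,0,0,255],[0,0,0,0,0,0,255],[0,0,0,0,0,0,255],[0,0,0,0,0,0,255]]' 25
python3 d.py .4485 .0905 .0717 0
```

```text
time: 36.2
tool_pos: [0.445, 0.0897, 0.1659]
eef_rot: [-0.002, -3.138, 0.01]
contact_force: [0.7, -1.0, -1.7]
finger_gap: 0.178
time: 36.7
tool_pos: [0.4432, 0.0909, 0.099]
eef_rot: [-0.003, -3.133, 0.011]
contact_force: [-1.1, -0.8, -0.8]
finger_gap: 0.175
time: 37.2
tool_pos: [0.4482, 0.0916, 0.104]
eef_rot: [0.003, 3.139, -0.007]
contact_force: [0.6, 0.3, -1.2]
finger_gap: 0.178
t 37.2 turn [-0.005  0.002 -0.002] shift [-0.0003 -0.001   0.0323] q [ 0.21  0.24 -0.52  0.8  -0.01  0.21]
```

```bash
python3 -m handwheel '[[0,0,0,-0.001,-0.001,0.008,255],[0,0,0,-0.001,-0.001,0.016,255],[0,0,0,-0.001,-0.001,0.025,255],[0,0,0,-0.001,-0.001,0.025,255],[0,0,0,-0.001,-0.001,0.025,255]]' 25
python3 -m handwheel '[[0,0,0,0,0,0.002,255],[0,0,0,0,0,0.005,255],[0,0,0,0,0,0.007,255],[0,0,0,0,0,0.007,255],[0,0,0,0,0,0.007,255]]' 25
python3 -m handwheel '[[0,0,0,0,0,0,150],[0,0,0,0,0,0,120],[0,0,0,0,0,0,120],[0,0,0,0,0,-0.03,120],[0,0,0,0,0,-0.1,120]]' 25
python3 - <<'E'
from look import *
for n in('side','top'):
    f=grab(n);stems(f,.06,.13,.61);tray(f)
    if n=='side':
        i=f['image'][100:240,150:330];cv2.imwrite('pics/s12.png',cv2.resize(i[:,:,::-1],None,fx=4,fy=4,interpolation=cv2.INTER_CUBIC))
E
python3 d.py .34 .0905 .17 0
```

```text
time: 37.7
tool_pos: [0.4481, 0.0902, 0.0777]
eef_rot: [-0.003, -3.141, 0.008]
contact_force: [-0.1, -0.2, -0.8]
finger_gap: 0.178
time: 38.2
tool_pos: [0.4487, 0.0903, 0.0714]
eef_rot: [0.003, 3.141, -0.008]
contact_force: [-0.5, -0.8, -0.2]
finger_gap: 0.176
time: 38.7
tool_pos: [0.4457, 0.0901, 0.1496]
eef_rot: [-0.003, -3.135, 0.01]
contact_force: [1.6, 0.4, 0.2]
finger_gap: 0.526
[241.  77.] 7 rgb [44. 75. 40.] mid [0.607 0.523 0.079] top [0.607 0.522 0.084] zmax 0.09
[212. 129.] 40 rgb [121.  66.  99.] mid [0.433 0.255 0.072] top [0.433 0.252 0.078] zmax 0.083
[261. 151.] 81 rgb [89. 93. 59.] mid [0.54  0.089 0.083] top [0.54  0.088 0.1  ] zmax 0.106
[245. 154.] 80 rgb [87. 95. 62.] mid [0.494 0.09  0.083] top [0.493 0.088 0.1  ] zmax 0.106
[231. 157.] 78 rgb [87. 95. 62.] mid [0.449 0.09  0.083] top [0.449 0.088 0.101] zmax 0.106
[229. 260.] 68 rgb [156.  86.  86.] mid [ 0.351 -0.251  0.072] top [ 0.351 -0.252  0.079] zmax 0.083
[373. 305.] 115 rgb [129.  96.  54.] mid [ 0.597 -0.476  0.095] top [ 0.596 -0.476  0.126] zmax 0.13
[371. 375.] 41 rgb [125.  96.  62.] mid [ 0.535 -0.588  0.087] top [ 0.53  -0.598  0.108] zmax 0.114
tray rim 469 [471.  91.] [191.  61.] 0.46 [[0.377, 0.061, 0.034], [0.565, 0.117, 0.045]]
[108. 166.] 115 rgb [75. 92. 49.] mid [0.594 0.557 0.094] top [0.596 0.562 0.122] zmax 0.127
[140. 176.] 30 rgb [200. 196. 169.] mid [0.56  0.454 0.064] top [0.563 0.454 0.062] zmax 0.068
[139. 183.] 12 rgb [230. 228. 201.] mid [0.537 0.457 0.064] top [0.538 0.457 0.062] zmax 0.067
[196. 214.] 24 rgb [134.  68. 129.] mid [0.429 0.253 0.074] top [0.429 0.254 0.08 ] zmax 0.084
[344. 238.] 20 rgb [175.  92.  99.] mid [ 0.349 -0.25   0.074] top [ 0.349 -0.251  0.079] zmax 0.085
tray rim 43 [523.  66.] [84. 17.] 10.97 [[0.482, 0.065, 0.035], [0.563, 0.081, 0.043]]
t 38.8 turn [-0.003  0.012 -0.002] shift [ 0.1128 -0.0013 -0.0143] q [ 0.2   0.19 -0.43  0.94 -0.01  0.2 ]
```

View pics/s12.png

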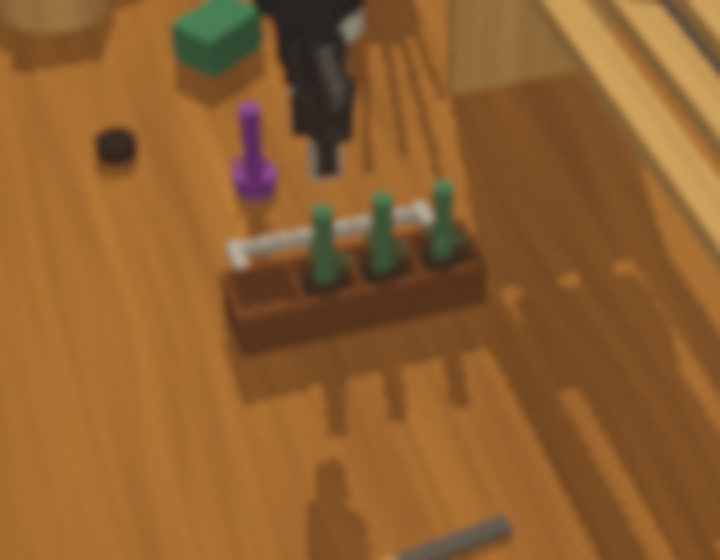

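All three trees stand in pockets 1–3 at crop (325,245), (382,235) and (443,225), stem tops at z≈0.10. Pocket 0 is left empty, so the hand has room. Next I'll go in front of the tray and push its end with both fingers.

```bash
python3 -m handwheel '[[0,0,0,0.025,0,0,120],[0,0,0,0.05,0,0,150],[0,0,0,0.08,0,0,165],[0,0,0,0.11,0,0,165],[0,0,0,0.112,0,0,165]]' 25
python3 -m handwheel '[[0,0,0,0,0,0.03,165],[0,0,0,0,0,0.06,165],[0,0,0,0,0,0.09,165],[0,0,0,0,0,0.12,165],[0,0,0,0,0,0.12,165]]' 25
python3 -m handwheel '[[0,0,0,0,0,0,165],[0,0,0,0,0,0,165],[0,0,0,0,0,0,165],[0,0,0,0,0,0,165],[0,0,0,0,0,0,165]]' 25
python3 d.py .34 .0905 .012 0
```

```text
time: 39.3
tool_pos: [0.3318, 0.0901, 0.1504]
eef_rot: [-0.001, -3.138, 0.009]
contact_force: [-0.2, -0.4, -1.1]
finger_gap: 0.351
time: 39.8
tool_pos: [0.3342, 0.0895, 0.0288]
eef_rot: [-0.003, -3.137, 0.011]
contact_force: [-0.3, -0.1, 0.1]
finger_gap: 0.352
time: 40.3
tool_pos: [0.3374, 0.0905, 0.0319]
eef_rot: [0.003, 3.139, -0.007]
contact_force: [-0.3, -0.4, -0.5]
finger_gap: 0.354
t 40.3 turn [-0.005  0.003 -0.002] shift [-0.0025  0.0001  0.0199] q [ 0.27  0.18 -0.86  0.53 -0.01  0.27]
```

```bash
python3 -m handwheel '[[0,0,0,0,0,0.006,165],[0,0,0,0,0,0.012,165],[0,0,0,0,0,0.018,165],[0,0,0,-0.006,0,0.018,165],[0,0,0,-0.012,0,0.018,165]]' 25
python3 -m handwheel '[[0,0,0,-0.005,0,0,165],[0,0,0,-0.01,0,0,165],[0,0,0,-0.015,0,0,165],[0,0,0,-0.02,0,0,165],[0,0,0,-0.026,0,0,165]]' 25
python3 -m handwheel '[[0,0,0,-0.006,0,0,165],[0,0,0,-0.012,0,0,165],[0,0,0,-0.018,0,0,165],[0,0,0,-0.024,0,0,165],[0,0,0,-0.03,0,0,165]]' 25
python3 d.py .533 .0905 .013 0
python3 - <<'E'
from look import *
f=grab('side');stems(f,.06,.13,.7);tray(f)
E
```

```text
time: 40.8
tool_pos: [0.3488, 0.0901, 0.0129]
eef_rot: [0.003, 3.141, -0.008]
contact_force: [-0.1, 0.6, 0.7]
finger_gap: 0.346
time: 41.3
tool_pos: [0.3706, 0.0899, 0.0126]
eef_rot: [-0.002, -3.135, 0.007]
contact_force: [-5.9, 0.6, 5.1]
finger_gap: 0.352
time: 41.8
tool_pos: [0.4012, 0.0896, 0.0126]
eef_rot: [-0.003, -3.136, 0.009]
contact_force: [-6.3, -0.3, 3.2]
finger_gap: 0.351
t 41.8 turn [-0.006 -0.006 -0.002] shift [-0.1318  0.0012 -0.0012] q [ 0.22  0.31 -0.75  0.52 -0.    0.22]
[235.  93.] 40 rgb [180. 175. 151.] mid [0.56  0.456 0.062] top [0.562 0.452 0.061] zmax 0.065
[273. 150.] 69 rgb [73. 87. 55.] mid [0.577 0.085 0.082] top [0.577 0.084 0.1  ] zmax 0.105
[258. 153.] 73 rgb [81. 94. 61.] mid [0.531 0.088 0.082] top [0.531 0.086 0.1  ] zmax 0.104
[243. 156.] 78 rgb [82. 93. 60.] mid [0.487 0.088 0.084] top [0.486 0.087 0.101] zmax 0.106
[229. 260.] 67 rgb [155.  86.  87.] mid [ 0.351 -0.251  0.072] top [ 0.351 -0.252  0.079] zmax 0.084
[373. 305.] 119 rgb [130.  96.  55.] mid [ 0.596 -0.476  0.095] top [ 0.597 -0.475  0.126] zmax 0.13
[372. 375.] 39 rgb [126.  97.  63.] mid [ 0.534 -0.589  0.087] top [ 0.53  -0.598  0.109] zmax 0.114
tray rim 477 [498.  86.] [214.  61.] 0.77 [[0.393, 0.058, 0.034], [0.603, 0.114, 0.046]]
```

Pushing smoothly at about 6 N, with the trees steady. Continuing.

```bash
python3 -m handwheel '[[0,0,0,-0.007,0,0,165],[0,0,0,-0.014,0,0,165],[0,0,0,-0.021,0,0,165],[0,0,0,-0.028,0,0,165],[0,0,0,-0.035,0,0,165]]' 25
python3 -m handwheel '[[0,0,0,-0.007,0,0,165],[0,0,0,-0.014,0,0,165],[0,0,0,-0.021,0,0,165],[0,0,0,-0.028,0,0,165],[0,0,0,-0.035,0,0,165]]' 25
python3 -m handwheel '[[0,0,0,-0.007,0,0,165],[0,0,0,-0.014,0,0,165],[0,0,0,-0.021,0,0,165],[0,0,0,-0.028,0,0,165],[0,0,0,-0.035,0,0,165]]' 25
python3 d.py .533 .0905 .013 0
python3 - <<'E'
from look import *
f=grab('side');stems(f,.06,.13,.7);tray(f)
E
```

```text
time: 42.35
tool_pos: [0.4398, 0.0899, 0.0131]
eef_rot: [0.003, 3.142, -0.008]
contact_force: [-2.7, -0.2, -2.1]
finger_gap: 0.355
time: 42.85
tool_pos: [0.4753, 0.09, 0.0133]
eef_rot: [0.003, 3.141, -0.008]
contact_force: [-3.2, 0.1, -1.9]
finger_gap: 0.35
time: 43.35
tool_pos: [0.5103, 0.0899, 0.0134]
eef_rot: [0.003, 3.141, -0.008]
contact_force: [-3.3, 0.7, -1.5]
finger_gap: 0.355
t 43.35 turn [-0.005  0.001 -0.002] shift [-0.0227  0.0006  0.0004] q [ 0.18  0.44 -0.5   0.63 -0.01  0.18]
[231.  93.] 28 rgb [197. 189. 164.] mid [0.55  0.458 0.063] top [0.551 0.456 0.062] zmax 0.065
[212. 129.] 40 rgb [122.  67. 100.] mid [0.433 0.254 0.072] top [0.432 0.251 0.079] zmax 0.083
[307. 143.] 68 rgb [78. 84. 53.] mid [0.686 0.087 0.082] top [0.684 0.084 0.1  ] zmax 0.105
[292. 146.] 76 rgb [73. 84. 55.] mid [0.64  0.088 0.083] top [0.639 0.085 0.1  ] zmax 0.104
[278. 148.] 76 rgb [73. 83. 55.] mid [0.596 0.088 0.083] top [0.595 0.087 0.101] zmax 0.106
[229. 260.] 67 rgb [185. 108. 109.] mid [ 0.351 -0.251  0.073] top [ 0.351 -0.252  0.079] zmax 0.085
[373. 305.] 116 rgb [130.  96.  54.] mid [ 0.597 -0.475  0.095] top [ 0.598 -0.474  0.125] zmax 0.13
tray rim 350 [579.  90.] [ 64. 159.] 89.7 [[0.502, 0.059, 0.034], [0.657, 0.117, 0.045]]
```

```bash
python3 -m handwheel '[[0,0,0,-0.006,0,0,165],[0,0,0,-0.012,0,0,165],[0,0,0,-0.018,0,0,165],[0,0,0,-0.023,0,0,165],[0,0,0,-0.026,0,0,165]]' 25
python3 -m handwheel '[[0,0,0,0.006,0,0,165],[0,0,0,0.02,0,0,165],[0,0,0,0.05,0,0,165],[0,0,0,0.09,0,-0.02,165],[0,0,0,0.13,0,-0.06,165]]' 25
python3 -m handwheel '[[0,0,0,0.02,0,-0.05,165],[0,0,0,0.04,-0.03,-0.1,165],[0,0,0,0.04,-0.07,-0.15,165],[0,0,0,0.04,-0.12,-0.15,165],[0,0,0,0.04,-0.15,-0.15,165]]' 25
python3 - <<'E'
from look import *
for n in('side','top'):
    f=grab(n);stems(f,.06,.13,.74)
    P=pts(f);m=(abs(P[...,2]-.229)<.012)&(abs(P[...,1]-.13)<.04)&(P[...,0]>.55);print('edge',np.percentile(P[m][:,0],1))
    q=bar(f,(.5,.75,.11,.2)); print(np.median(q,0)); tray(f)
    if n=='side':
        i=f['image'][90:230,210:390];cv2.imwrite('pics/s13.png',cv2.resize(i[:,:,::-1],None,fx=4,fy=4,interpolation=cv2.INTER_CUBIC))
print(bot.observe()['contact_force'],bot.observe()['tool_pos'])
E
```

```text
time: 43.9
tool_pos: [0.5362, 0.0899, 0.0136]
eef_rot: [0.003, 3.141, -0.008]
contact_force: [-5.5, 0.6, 3.4]
finger_gap: 0.356
time: 44.4
tool_pos: [0.4082, 0.09, 0.0678]
eef_rot: [-0.003, -3.141, 0.009]
contact_force: [-0.4, 0.1, 0.9]
finger_gap: 0.354
time: 44.9
tool_pos: [0.3729, -0.0604, 0.223]
eef_rot: [-0.001, 3.13, -0.011]
contact_force: [1.6, -0.5, -0.5]
finger_gap: 0.353
[291.  90.] 22 rgb [140. 104.  58.] mid [0.727 0.333 0.112] top [0.72  0.331 0.126] zmax 0.129
[233.  93.] 49 rgb [182. 177. 152.] mid [0.558 0.452 0.062] top [0.558 0.454 0.061] zmax 0.064
[300. 144.] 73 rgb [75. 84. 55.] mid [0.666 0.088 0.084] top [0.666 0.085 0.1  ] zmax 0.106
[287. 147.] 74 rgb [75. 84. 55.] mid [0.621 0.088 0.082] top [0.621 0.086 0.1  ] zmax 0.104
[313. 146.] 16 rgb [93. 87. 52.] mid [0.709 0.087 0.069] top [0.707 0.084 0.07 ] zmax 0.076
[229. 260.] 69 rgb [178. 103. 103.] mid [ 0.351 -0.251  0.072] top [ 0.351 -0.252  0.079] zmax 0.083
[373. 305.] 119 rgb [128.  95.  54.] mid [ 0.596 -0.476  0.095] top [ 0.596 -0.476  0.126] zmax 0.129
[372. 375.] 37 rgb [123.  94.  60.] mid [ 0.534
[... 884 characters left out ...]
0.076] top [0.429 0.254 0.079] zmax 0.084
[106. 241.] 83 rgb [189. 179. 161.] mid [0.337 0.568 0.065] top [0.34  0.563 0.062] zmax 0.069
[344. 238.] 20 rgb [226. 120. 132.] mid [ 0.349 -0.251  0.073] top [ 0.349 -0.251  0.078] zmax 0.085
[102. 252.] 108 rgb [181. 171. 151.] mid [0.306 0.57  0.064] top [0.301 0.576 0.063] zmax 0.067
[112. 250.] 7 rgb [171. 163. 147.] mid [0.306 0.544 0.062] top [0.307 0.542 0.061] zmax 0.063
edge 0.610886409783683
steel 113 [0.56  0.119 0.016] [0.703 0.16  0.035]
[0.5963239  0.15453984 0.02456466]
tray rim 159 [597.  88.] [105.  53.] 0.03 [[0.544, 0.062, 0.034], [0.649, 0.113, 0.046]]
[ 0.01512139  0.79333862 -0.00927535] [ 0.37228096 -0.06453154  0.22185629]
```

View pics/s13.png

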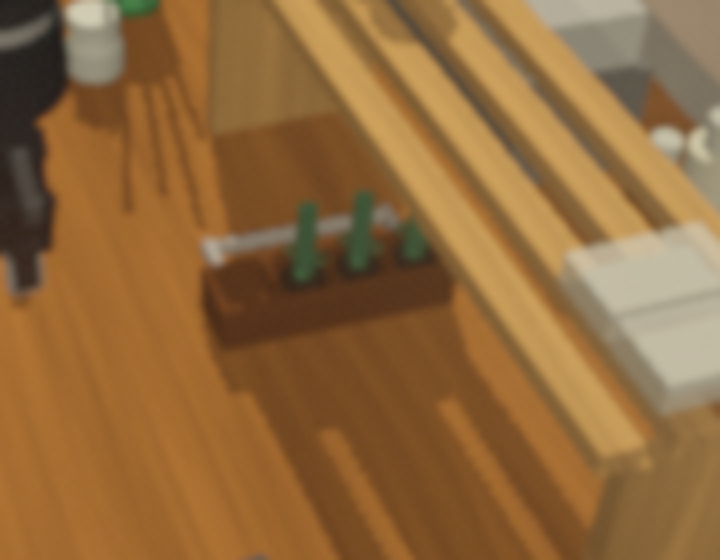

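The tray's middle is about 30 mm behind the front edge, the three trees stand in their pockets (crop (305,245), (360,235), (412,240)), and the robot is clear of everything. Handing in.

```bash
python3 -c "
from cell import bot
print(bot.finish_job())"
```

```text
the job is handed in; nothing more can be done
None
```

The job is handed in, at about 45 s of the 208 s allowed; no verdict is reported back.

I turned the tray face up under the shelf by its bar and drew it about 140 mm out in front. The three wax trees went into pockets 1, 2 and 3, and I pushed the tray back under by its front end.

**Last checks (side and top cameras):**
- **Tray:** it lies flat, face up, with its middle near x = 0.643 m. That is about 30 mm behind the shelf's front edge, which read 0.611 to 0.614 m.
- **Trees:** all three are upright and about 46 mm apart. The two stem tops still in clear view read z ≈ 0.10 m. The third is partly hidden by the shelf in the last picture, but read the same just before the final 26 mm push.
- **Robot:** it stands clear, with contact force below 1 N.
- **Bystanders:** the robot did not touch the look-alikes, tools or spare base. The pink and purple look-alikes and the jar measured unmoved; I did not measure the other bystanders again at the end.

**What went wrong or disagreed:**
- **Flip:** halfway over, the tray slid about 25 mm to the left because the bar would not turn freely in the grip. Force on the tool reached about 33 N. I loosened the fingers and finished the turn with the bar held loosely between them.
- **Cameras:** the two cameras differ by 2 to 4 mm in x, so I used the average.
- **Tree count:** I found only three trees and saw no sign of a fourth.
- **Pictures:** I viewed 17, three over the budget of 14.

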